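# Snap the grease gun onto the tilted nipple and hold it pressed

### The job

Grease the bearing: take the blue push-type grease gun out of its cup and press its coupler squarely onto the tilted brass ball nipple of the bearing stand until it snaps on. Then push on along the nipple until the gun has moved in on its spring by more than half its stroke, and finish like that, still gripping the gun and holding it pressed; do not let go or put it down. Leave the pliers, the wax pot and the white tin where they are.

Things in the scene. Friction and masses are not known exactly. Their poses are not given: they have to be found in the camera images.
- gun_grip (a point): Centre of the grease gun's blue grip. The gun (about 0.3 kg, 118 mm long) stands upright, coupler down, in the grey cup of the holder. Its own z axis runs along the gun from the coupler to the rear end. The grip is square, 28 x 28 mm across (flats along the gun's own x and y) and 50 mm long, centred here; the gun ends 31 mm above this point; below the grip it tapers to a thin rod and the coupler. At rest this point is 87 mm above the coupler's mouth.
- coupler_mouth (a point): Centre of the steel coupler's open lower end (32 mm outside, 25 inside, narrowing to a 20 mm bore). z axis as the gun's. Three sprung brass jaws 9 mm inside snap over the ball: first touch with the mouth about 2 mm past the ball's centre, seated 16 mm past it. Passing the jaws takes 4 to 6 N, then it snaps home by itself. No lock: a pull of some 5 N takes it off again.
- coupler (a joint): How far the coupler has slid back into the gun, m: 0 at rest, 0.014 at the stop. Its spring pushes it out with about 9 N at 0 and 13 N at 0.014, so pushing the gun on after the snap shortens the gun by this amount.
- nipple_ball (a point): Centre of the 16 mm brass ball head of the grease nipple. Its z axis points out of the bearing along the nipple, the way the gun must stand. The neck is 9 mm thick; the bearing housing's surface lies 26 mm behind this point. The nipple leans 0.2 to 0.5 rad from vertical, roughly towards the robot; it differs each time. The housing is clamped too tightly for 20 N to turn it.
- stand: Green bearing stand screwed to the table: foot 124 x 76 x 12 mm, origin at the centre of its underside, two cheeks carrying a grey housing 60 mm across and 44 mm wide whose axis lies 46 mm up along the stand's own y, with shaft stubs to 57 mm either side. The nipple leans towards the stand's own -x.
- holder: Fixed holder: black base 84 x 84 x 8 mm (origin at the centre of its underside) with a grey cup, 38 mm inside, whose rim is 40 mm up; the coupler stands in it, its mouth 8 mm up. The gun must rise 35 mm to be clear.
- wax_pot: Bystander: small screw-lid pot, 59 mm wide, 40 mm high, origin at the centre of its underside.
- findings_tin: Bystander: flat white tin 60 x 90 x 25 mm, origin at the centre of its underside.
- black_pliers: Bystander: pliers with black grips, 49 x 140 x 12 mm, lying flat, origin at the centre of its underside.

How it is judged (in metres and radians):
On the way, in this order (a step that is already met when the one before it is completed fails the run):
1. the gun is lifted out of the cup (z of coupler_mouth in the frame of holder above 0.042 m and contact force between gun and holder below 0.1 N), for 0.1 s.
2. the coupler has snapped onto the nipple, squarely (z of coupler_mouth in the frame of nipple_ball below -0.0135 m and distance between coupler_mouth and nipple_ball below 0.019 m and angle between the z axis of gun_grip and the z axis of nipple_ball, either way round below 0.12 rad), for 0.2 s.
At the end, for the whole second after the job is handed in: Coupler snapped on (mouth at least 13.5 mm past the ball's centre along the nipple, within 19 mm of it), gun within 0.12 rad of the nipple's axis, coupler pushed in more than 7 of its 14 mm, pressing the nipple with over 5 N, fingers gripping the gun with over 4 N (all of step 2 and value of joint coupler above 0.007 m and contact force between gun and stand above 5 N and contact force between the fingers and gun above 4 N); the arm keeps its last pose, push and grip.
It fails at once if a bystander (wax pot) is moved more than 20 mm (distance of wax_pot from where it was at the start of the episode above 0.02 m).
It fails at once if a bystander (findings tin) is moved more than 20 mm (distance of findings_tin from where it was at the start of the episode above 0.02 m).
It fails at once if a bystander (black pliers) is moved more than 20 mm (distance of black_pliers from where it was at the start of the episode above 0.02 m).
It also fails if it takes over 38 s, if anything falls off the work surface, if the arm or the gripper's body presses on something with over 40 N, if the wrist force passes 120 N, or if a joint passes its speed limit or range.

### The arm

A 7-joint arm with a two-finger parallel gripper is mounted at the origin on a cart in front of the work surface, level with it; the furniture and walls round the work are solid. World frame = base frame: x ahead of the robot, y to its left, z up, the work surface at z = 0. Lengths are in mm, angles in rad, forces in N, time in s.
With the tool pointing down it reaches from about 400 to 875 mm from the base axis. Payload 4.4 kg.
Tool frame: the origin (TCP) lies at the very end of the fingers, on their centre line; the grasp point (between the pads) lies 19 mm behind it; y points along the fingers, z is the direction in which the jaws open and shut, and the axes are right-handed (so a half turn about y gives the same grasp; the last joint's range is limited). The gripper opens to 85 mm and grips with 20 to 120 N. Pads are 22 mm wide; open, the fingers measure 114 mm over their backs; the gripper's body (76 mm by 85 mm) begins 54 mm behind the grasp point. The pads swing forward as they close: fully open they stand 13 mm farther back than shut.
Start: joints at [1.263, 0.628, 0.038, 1.517, -0.027, 0.996, -0.02], TCP at [155.67, -631.098, 231.313] pointing down, gripper open.
Joint ranges: [-3.06, 3.06], [-0.37, 2.12], [-1.25, 1.32], [0.18, 2.47], [-1.1, 4.24], [0.23, 1.98], [-2.94, 2.94]. Speed limits (rad/s): [2.57, 2.57, 3.14, 3.14, 3.14, 3.14, 3.14].

### API

Orientations are given as [roll, pitch, yaw] about the fixed x, y, z axes, in that order (R = Rz(yaw) Ry(pitch) Rx(roll)).
In Python, from cell import read_state, get_image, finish_job gives the robot as it stands. The module is installed in compiled form; this text tells all that it offers.
- The arm moves only by the tool servo_tool, never from a script. Its argument "increments" is a list of rows, each an object of numbers: "dx", "dy", "dz": the shift along the world's x, y, z in cm; "ax", "ay", "az": the turn, a rotation vector about the world's x, y, z in rad; "claw": the closure, from -1 (fully open) to 1 (shut). A call has 1 to 8 rows; each row is the pose to reach, as a shift and turn from the pose commanded when the call began; what a row does not reach only later rows make up. A row lasts 1/12 s, in which the tool goes at most 41.7 mm and 7.16 degrees, less where a joint would pass 70% of its speed; a pose out of reach is approached as far as the arm can. A call with a gripper value outside its range is refused whole. The fingers move at their own pace and stop on an object; the grip force is fixed at half the most. Time passes only in rows, so rows that repeat a pose let the fingers close. It gives the time, the measured TCP pose, the force and the opening at its end, in the units of the state.
- read_state(): the state, without advancing time (a new reading comes with each control period).
- get_image(name): name is "scene" or "top" or "wrist"; returns a dict with "color" (400x640x3 uint8, red, green, blue), "fov_y" (degrees; the focal length in pixels is half the picture's height over the tangent of half this angle, whatever the lens; pixels are square), "cx", "cy" (the principal point, pixels), "k1" (the pictures are not rectified: a ray, as slopes to the right and down, at radius r is drawn at 1 + k1 r^2 times it, then the intrinsics apply), "R" (3x3) and "t" (3): a world point X has camera coordinates R X + t. Camera axes: x right, y down, z forward; pixel columns grow to the right and rows downward; lengths in mm; the calibration is good to about 2 mm. A picture is of the moment at which its call begins. There is no depth.
- finish_job(): hands the job in, once; it reports no verdict.
The state is a dict: "clock": time; "qpos": joint angles; "qd": joint speeds; "tau": joint torques, N m; "eef_pos": TCP position; "tool_rot": TCP orientation; "force": force on the tool from outside, world axes, zero at the start; "torque": the same for the moment, N m; "width": finger opening in mm.
Only numpy, scipy, OpenCV 4.12 (cv2) and the standard library are available. Lean on these libraries where they do the work, as an engineer would, in place of code of your own. Each camera call takes 0.05 s, during which the arm holds its last target.

## Working session

There is one attempt and no reset: what is moved stays moved. The work goes in short steps, Python scripts to look and compute and a tool call to move; the robot and the scene stay as the last step left them, time stands still between calls to the robot, and variables do not carry over. Pictures are saved under pics/ and viewed, and the job is handed in when it is done.

Besides the shell and the picture viewer there is one more tool, called after "Request:" as name(argument=value, ...), one argument or row to a line, values as JSON. servo_tool: Moves the arm, as the interface text tells. Its arguments: {"type":"object","properties":{"increments":{"type":"array","items":{"type":"object","properties":{"dx":{"type":"number"},"dy":{"type":"number"},"dz":{"type":"number"},"ax":{"type":"number"},"ay":{"type":"number"},"az":{"type":"number"},"claw":{"type":"number"}}}}},"required":["increments"]}

```bash
mkdir -p pics; ls; cat > h.py <<'E'
import numpy as np, cv2
from cell import read_state, get_image, finish_job
def K(im):
    h=im['color'].shape[0]; f=h/2/np.tan(np.radians(im['fov_y'])/2)
    return f
def ray(im,u,v):
    f=K(im); xd=np.array([(u-im['cx'])/f,(v-im['cy'])/f])
    x=xd.copy()
    for _ in range(50): x=xd/(1+im['k1']*(x@x))
    R=np.array(im['R']);t=np.array(im['t'])
    d=R.T@np.array([x[0],x[1],1]); o=-R.T@t
    return o,d/np.linalg.norm(d)
def plane(im,u,v,z):
    o,d=ray(im,u,v); return o+d*(z-o[2])/d[2]
def tri(rs):
    A=np.zeros((3,3));b=np.zeros(3)
    for o,d in rs:
        P=np.eye(3)-np.outer(d,d);A+=P;b+=P@o
    X=np.linalg.solve(A,b)
    return X,[np.linalg.norm((np.eye(3)-np.outer(d,d))@(X-o)) for o,d in rs]
def proj(im,X):
    R=np.array(im['R']);t=np.array(im['t']);c=R@np.array(X)+t
    x=c[:2]/c[2]; x=x*(1+im['k1']*(x@x)); f=K(im)
    return np.array([x[0]*f+im['cx'],x[1]*f+im['cy']])
def snap(name,fn):
    im=get_image(name); cv2.imwrite('pics/'+fn,im['color'][:,:,::-1])
    import pickle; pickle.dump(im,open('pics/'+fn[:-4]+'.pkl','wb'))
    return im
def load(fn):
    import pickle; return pickle.load(open('pics/'+fn+'.pkl','rb'))
E
python3 - <<'E'
from h import *
s=read_state();print(s)
for n in ['scene','top','wrist']:
    im=snap(n,n+'0.png'); print(n,im['fov_y'],im['cx'],im['cy'],im['k1'],-np.array(im['R']).T@np.array(im['t']))
E
```

```text
pics
{'clock': 0.0, 'qpos': array([ 1.26322529,  0.62927492,  0.03841685,  1.51836093, -0.02700611,
        0.99629564, -0.01998843]), 'qd': array([-8.65258951e-05, -5.36892286e-04,  7.69370368e-04, -5.88832230e-04,
        4.48226138e-04,  2.55262661e-03, -5.35692171e-04]), 'tau': array([ 3.82379612e-04, -5.63405728e+01,  1.22678854e+00, -1.93452466e+01,
        1.11721340e-02,  1.05517352e-02,  5.96145000e-06]), 'eef_pos': array([ 155.5225836 , -630.48849654,  230.43702664]), 'tool_rot': array([-1.57261823e+00, -2.86717153e-07, -2.89979290e+00]), 'force': array([ 0.12048894,  0.52372874, -0.07984896]), 'torque': array([-0.03271436, -0.02245912,  0.04256332]), 'width': 85.21578490724748}
scene 43.352536116696584 319.39931112443116 203.78878051924718 -0.006224407385961239 [-196.53133055 1069.31127648  868.77661144]
top 54.10665306247612 321.4190519055341 197.90168605414578 0.027886888585110996 [ 307.7915051   -52.6927658  1228.83524536]
wrist 65.16293903187521 316.02708092272155 198.2092733580368 -0.05502578063199393 [ 232.50679379 -610.95495235  372.66224335]
```

View pics/scene0.png

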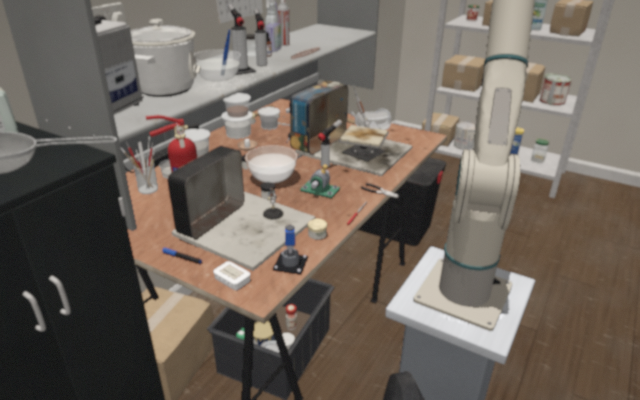

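View pics/top0.png

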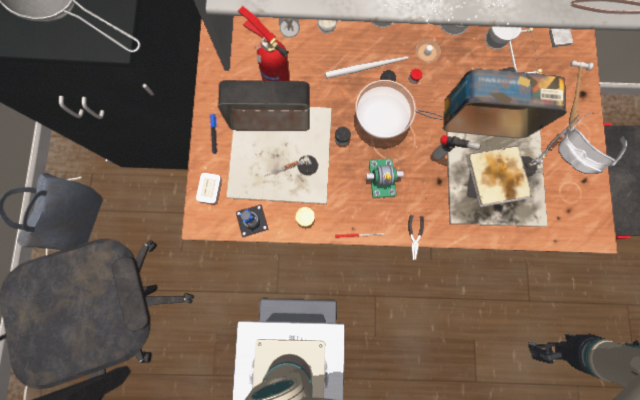

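View pics/wrist0.png

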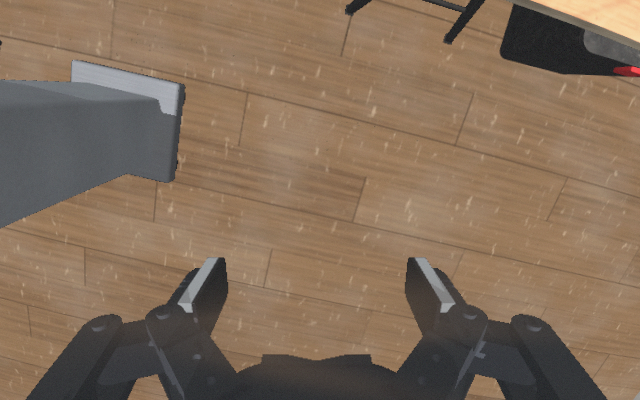

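```bash
python3 - <<'E'
from h import *
def crop(n,u0,v0,u1,v1,s,fn):
    im=load(n)['color'][v0:v1,u0:u1,::-1]; cv2.imwrite('pics/'+fn,cv2.resize(im,None,fx=s,fy=s,interpolation=cv2.INTER_CUBIC))
T=load('top0');S=load('scene0')
a=[cv2.resize(T['color'][v0:v0+70,u0:u0+70,::-1],None,fx=5,fy=5,interpolation=cv2.INTER_CUBIC) for u0,v0 in [(220,185),(350,143)]]
b=[cv2.resize(S['color'][v0:v0+70,u0:u0+70,::-1],None,fx=5,fy=5,interpolation=cv2.INTER_CUBIC) for u0,v0 in [(255,212),(285,145)]]
cv2.imwrite('pics/crops0.png',cv2.resize(np.vstack([np.hstack(a),np.hstack(b)]),(600,600)))
for n,p,z in [('holder',(252,221),8),('stand',(384,178),46),('pot',(305,217),40),('tin',(208,188),25),('pl',(415,235),12)]:
    print(n,plane(T,*p,z).round(0))
for n,p,z in [('holder',(291,265),8),('stand',(320,183),46),('pot',(317,228),40),('tin',(231,273),25),('pl',(380,190),12)]:
    print(n,plane(S,*p,z).round(0))
E
```

```text
holder [452. 135.   8.]
stand [ 595. -272.   46.]
pot [466. -30.  40.]
tin [549. 274.  25.]
pl [ 424. -375.   12.]
holder [443. 147.   8.]
stand [ 588. -249.   46.]
pot [454. -10.  40.]
tin [547. 279.  25.]
pl [ 415. -372.   12.]
```

View pics/crops0.png

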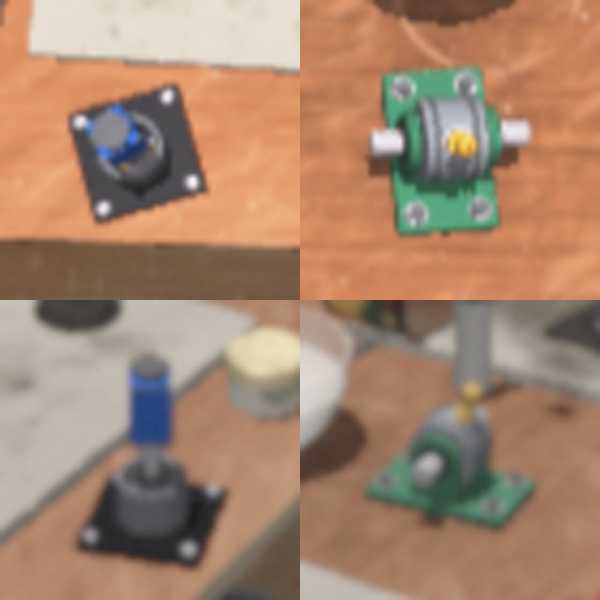

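Top/scene crops: gun upright in the cup at about top px (246,215), and the nipple leans towards the robot at top px (388,176). I'll move to above the stand for a close wrist view.

Request:
servo_tool(
  increments=[
    {"dx": 2.7,"dy": 2.9,"dz": 0.3},
    {"dx": 5.4,"dy": 5.8,"dz": 0.6},
    {"dx": 8.1,"dy": 8.7,"dz": 0.9},
    {"dx": 10.8,"dy": 11.6,"dz": 1.2},
    {"dx": 13.5,"dy": 14.5,"dz": 1.5},
    {"dx": 16.2,"dy": 17.4,"dz": 1.8},
    {"dx": 18.9,"dy": 20.3,"dz": 2.1},
    {"dx": 21.6,"dy": 23.2,"dz": 2.4},
  ],
)

```text
invalid input at $.increments[0]: expected keys dx, dy, dz, ax, ay, az, claw
```

Request:
servo_tool(
  increments=[
    {"dx": 2.7,"dy": 2.9,"dz": 0.3},
    {"dx": 5.4,"dy": 5.8,"dz": 0.6},
    {"dx": 8.1,"dy": 8.7,"dz": 0},
    {"dx": 10.8,"dy": 11.6,"dz": 0},
    {"dx": 10.8,"dy": 13,"dz": 0},
    {"dx": 10.8,"dy": 13,"dz": 0},
  ],
)

```text
invalid input at $.increments[0]: expected keys dx, dy, dz, ax, ay, az, claw
```

```bash
python3 - <<'E'
from h import *
im=snap('wrist','w1.png'); s=read_state();print(s['clock'],s['eef_pos'],s['tool_rot'],s['qpos'].round(2),-np.array(im['R']).T@np.array(im['t']))
E
```

```text
0.2 [ 155.56949816 -630.73809807  230.74627853] [-1.57194325e+00 -3.02951211e-05 -2.89983046e+00] [ 1.26  0.63  0.04  1.52 -0.03  1.   -0.02] [ 232.51850474 -611.00889045  372.78204128]
```

View pics/w1.png

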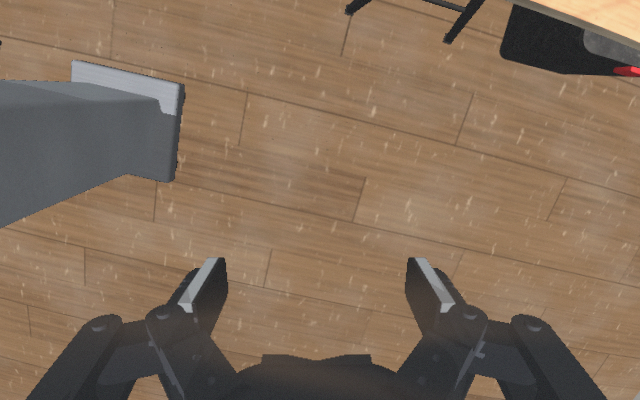

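The rows need all seven keys. The wrist view is unchanged, showing the floor.

Request:
servo_tool(
  increments=[
    {"dx": 2.7,"dy": 2.9,"dz": 0.3,"ax": 0,"ay": 0,"az": 0,"claw": -1},
    {"dx": 5.4,"dy": 5.8,"dz": 0.6,"ax": 0,"ay": 0,"az": 0,"claw": -1},
    {"dx": 8.1,"dy": 8.7,"dz": 0.9,"ax": 0,"ay": 0,"az": 0,"claw": -1},
    {"dx": 10.8,"dy": 11.6,"dz": 1.2,"ax": 0,"ay": 0,"az": 0,"claw": -1},
    {"dx": 13.5,"dy": 14.5,"dz": 1.5,"ax": 0,"ay": 0,"az": 0,"claw": -1},
    {"dx": 16.2,"dy": 17.4,"dz": 1.8,"ax": 0,"ay": 0,"az": 0,"claw": -1},
    {"dx": 18.9,"dy": 20.3,"dz": 2.1,"ax": 0,"ay": 0,"az": 0,"claw": -1},
    {"dx": 21.6,"dy": 23.2,"dz": 2.4,"ax": 0,"ay": 0,"az": 0,"claw": -1},
  ],
)

```text
clock: 0.87
eef_pos: [372.6, -397.5, 255.5]
tool_rot: [-1.571, 0.0, -2.9]
force: [1.4, -0.5, -0.5]
width: 85.5
```

Request:
servo_tool(
  increments=[
    {"dx": 2.7,"dy": 2.9,"dz": 0,"ax": 0,"ay": 0,"az": 0,"claw": -1},
    {"dx": 5.4,"dy": 5.8,"dz": 0,"ax": 0,"ay": 0,"az": 0,"claw": -1},
    {"dx": 8.1,"dy": 8.7,"dz": 0,"ax": 0,"ay": 0,"az": 0,"claw": -1},
    {"dx": 10.8,"dy": 11.6,"dz": 0,"ax": 0,"ay": 0,"az": 0,"claw": -1},
    {"dx": 10.8,"dy": 13,"dz": 0,"ax": 0,"ay": 0,"az": 0,"claw": -1},
    {"dx": 10.8,"dy": 13,"dz": 0,"ax": 0,"ay": 0,"az": 0,"claw": -1},
  ],
)

```text
clock: 1.37
eef_pos: [481.7, -263.7, 255.0]
tool_rot: [-1.574, 0.001, -2.892]
force: [-0.2, 0.9, -0.7]
width: 85.3
```

```bash
python3 - <<'E'
from h import *
im=snap('wrist','w2.png'); s=read_state();print(s['clock'],s['eef_pos'],s['tool_rot'],s['qpos'].round(2),-np.array(im['R']).T@np.array(im['t']))
E
```

```text
1.4167 [ 480.16649507 -266.96360111  255.09531891] [-1.57175913e+00 -4.04150018e-04 -2.89536594e+00] [ 0.45  0.46  0.    1.77 -0.    0.92 -0.87] [ 558.4030575  -243.70097672  397.21811342]
```

View pics/w2.png

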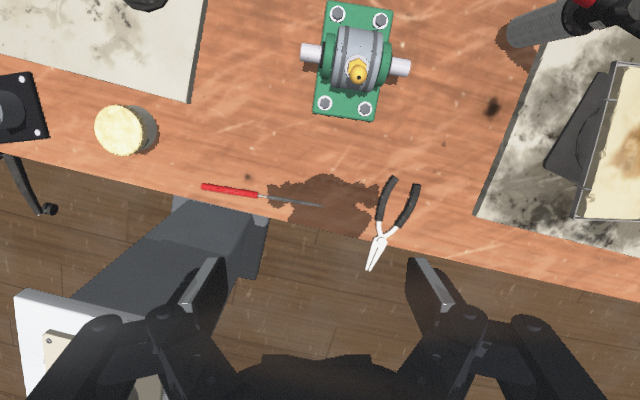

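Wrist view: stand at px (355,60) with the brass ball near (357,70), pot at (125,130), pliers at (395,220). I'll take a second, closer view to triangulate.

Request:
servo_tool(
  increments=[
    {"dx": 3.5,"dy": 0,"dz": -0.8,"ax": 0,"ay": 0,"az": 0,"claw": -1},
    {"dx": 7,"dy": 0,"dz": -1.6,"ax": 0,"ay": 0,"az": 0,"claw": -1},
    {"dx": 10,"dy": 0,"dz": -2.5,"ax": 0,"ay": 0,"az": 0,"claw": -1},
    {"dx": 10,"dy": 0,"dz": -2.5,"ax": 0,"ay": 0,"az": 0,"claw": -1},
  ],
)

```text
clock: 1.75
eef_pos: [583.6, -269.2, 227.8]
tool_rot: [-1.571, 0.002, -2.898]
force: [-0.5, 0.5, 0.5]
width: 85.5
```

```bash
python3 - <<'E'
from h import *
im=snap('wrist','w3.png'); s=read_state();print(s['clock'],s['eef_pos'],s['tool_rot'],s['qpos'].round(2),s['qd'].round(3))
E
```

```text
1.8 [ 580.54309529 -269.92974254  228.3757352 ] [-1.57145434e+00 -1.19664208e-03 -2.89972565e+00] [ 0.39  0.62  0.    1.55 -0.    0.98 -0.94] [ 0.022 -0.05   0.029  0.063  0.015  0.021  0.005]
```

View pics/w3.png

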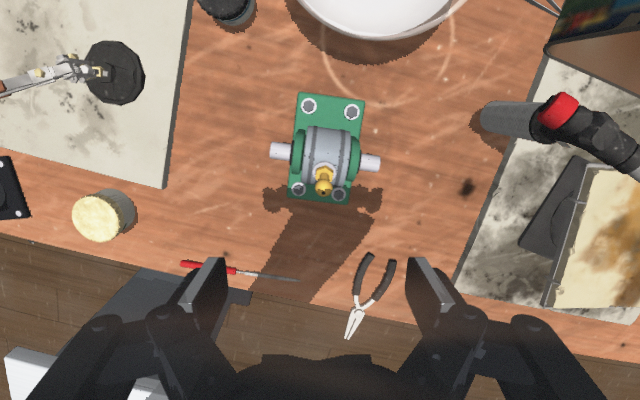

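```bash
python3 - <<'E'
from h import *
ims={n:load(n) for n in ['w2','w3','top0','scene0']}
box={'w2':(290,0,425,130),'w3':(260,85,390,215),'top0':(350,143,420,213),'scene0':(285,145,355,215)}
out=[]
for n,im in ims.items():
    u0,v0,u1,v1=box[n]; c=im['color'][v0:v1,u0:u1]; h=cv2.cvtColor(c,cv2.COLOR_RGB2HSV)
    y=cv2.inRange(h,(18,130,90),(35,255,255)); g=cv2.inRange(h,(60,60,30),(90,255,255))
    vs,us=np.nonzero(y); print(n,'yellow',len(us),us.mean()+u0,vs.mean()+v0,us.min()+u0,us.max()+u0,vs.min()+v0,vs.max()+v0)
    cnt=np.argwhere(g>0)[:,::-1].astype(np.float32)
    r=cv2.minAreaRect(cnt); print(' green',cv2.boxPoints(r).round(0).tolist()+np.array([0,0]).tolist(), (u0,v0))
    out.append(cv2.resize(c[:,:,::-1],(400,int(400*c.shape[0]/c.shape[1])),interpolation=cv2.INTER_CUBIC)[:300] if n!='x' else 0)
c=ims['w3']['color'][85:215,260:390,::-1]
cv2.imwrite('pics/c3.png',cv2.resize(c,(598,598),interpolation=cv2.INTER_CUBIC))
c=ims['w2']['color'][0:130,290:420,::-1]
cv2.imwrite('pics/c2.png',cv2.resize(c,(598,598),interpolation=cv2.INTER_CUBIC))
E
```

```text
w2 yellow 325 357.15076923076924 70.84 348 366 59 83
 green [[21.0, 113.0], [36.0, -0.0], [107.0, 9.0], [92.0, 123.0], 0, 0] (290, 0)
w3 yellow 398 323.54773869346735 180.20854271356785 315 332 166 195
 green [[25.0, 111.0], [38.0, 6.0], [107.0, 15.0], [94.0, 120.0], 0, 0] (260, 85)
top0 yellow 25 387.52 176.24 385 390 174 178
 green [[19.0, 17.0], [45.0, 15.0], [48.0, 52.0], [22.0, 54.0], 0, 0] (350, 143)
scene0 yellow 16 295.375 145.875 292 298 145 147
 green [[17.0, 45.0], [21.0, 29.0], [54.0, 37.0], [50.0, 53.0], 0, 0] (285, 145)
```

View pics/c3.png

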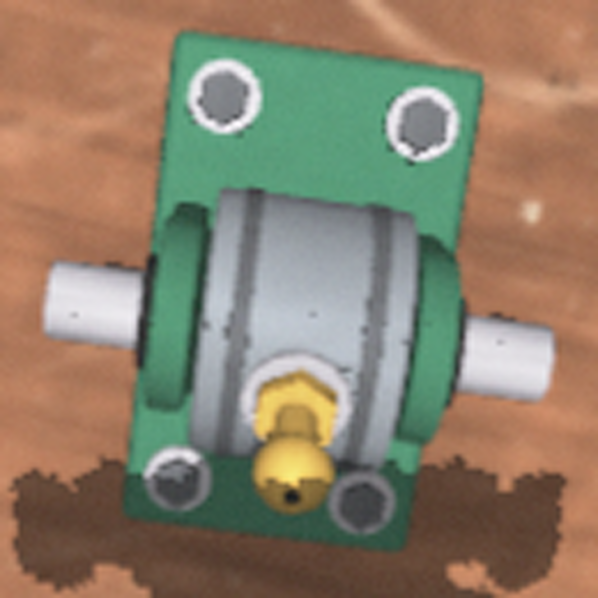

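View pics/c2.png

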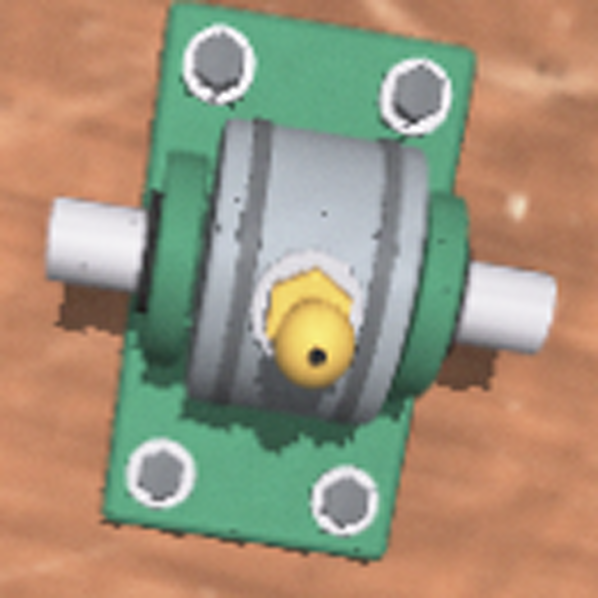

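```bash
python3 - <<'E'
from h import *
a,b=load('w2'),load('w3')
A=lambda x,y:(290+x/4.6,y/4.6); B=lambda x,y:(260+x/4.6,85+y/4.6)
P={}
for n,p,q in [('ball',(316,344),(293,475)),('L',(48,243),(46,302)),('R',(553,312),(552,360)),
  ('sTL',(219,63),(224,96)),('sTR',(416,96),(422,123)),('sBL',(160,473),(178,480)),('sBR',(346,500),(361,504)),('fTL',(168,3),(178,33)),('fTR',(475,48),(483,73)),('fBL',(103,519),(125,517)),('fBR',(383,560),(405,551))]:
    X,r=tri([ray(a,*A(*p)),ray(b,*B(*q))]); P[n]=X; print(n,X.round(1),np.round(r[0],1), plane(a,*A(*p),12)[:2].round(1),plane(b,*B(*q),12)[:2].round(1))
f=[np.mean([plane(i,*t(*p),12) for n,p in d]  ,0) for i,t,d in [(a,A,[('',(168,3)),('',(475,48)),('',(103,519)),('',(383,560))]),(b,B,[('',(178,33)),('',(483,73)),('',(125,517)),('',(405,551))])]]
print('foot centre',f)
ax=(P['L']+P['R'])/2; y=P['L']-P['R']; print('axis mid',ax,'len',np.linalg.norm(y),'yawY',np.degrees(np.arctan2(y[1],y[0])))
d=P['ball']-ax; print(d,np.linalg.norm(d)); y/=np.linalg.norm(y); dp=d-y*(d@y); print(dp,np.linalg.norm(dp),d@y,'lean',np.arccos(dp[2]/np.linalg.norm(dp)))
T=load('top0');S=load('scene0')
for n in ['ball','L','R']: print(n,proj(T,P[n]).round(1),proj(S,P[n]).round(1))
E
```

```text
ball [ 585.6 -275.   100.5] 0.0 [ 593.7 -284.4] [ 561.1 -283.4]
L [ 596.3 -215.9   45.2] 0.2 [ 599.9 -213.5] [ 589.8 -212.3]
R [ 611.3 -331.4   45.1] 0.2 [ 616.3 -339.8] [ 606.3 -339.5]
sTL [ 648.9 -243.8   14.5] 0.1 [ 649.5 -243.7] [ 648.8 -243.8]
sTR [ 654.3 -291.5   13.3] 0.1 [ 654.6 -291.7] [ 654.3 -291.6]
sBL [ 553.5 -254.5   15.1] 0.2 [ 553.5 -254.4] [ 552.6 -254.8]
sBR [ 559.  -302.    16.5] 0.1 [ 559.1 -302.7] [ 557.8 -302.6]
fTL [ 660.3 -228.9    7.2] 0.6 [ 659.  -228.5] [ 660.2 -229.8]
fTR [ 669.1 -302.8    9.8] 0.1 [ 668.5 -302.3] [ 669.1 -302.6]
fBL [ 538.5 -243.3    9.4] 0.3 [ 538.7 -243.1] [ 539.4 -243.6]
fBR [ 546.8 -317.7    8. ] 0.3 [ 546.9 -316.6] [ 548.  -317.2]
foot centre [array([ 603.27326746, -272.61226953,   12.        ]), array([ 604.17484193, -273.30956355,   12.        ])]
axis mid [ 603.81819043 -273.65047648   45.15514741] len 116.3981180336025 yawY 97.4135811418382
[-18.23952777  -1.36461882  55.30515914] 58.25120758555648
[-18.10737239  -2.38027391  55.30471522] 58.242202608371926 1.0242170184808552 lean 0.31895289887292594
ball [388.5 177. ] [324.7 166.2]
L [366.1 177.2] [312.9 186.4]
R [403.  173.8] [326.3 172.4]
```

Triangulated: ball (585.6,-275,100.5), stand yaw about 7°, lean about 0.32 rad. The ball-to-axis distance came out at 58 against the 56 expected, and the shaft length at 116 against 114, so both agree. Next, the holder.

Request:
servo_tool(
  increments=[
    {"dx": -1.3,"dy": 3.8,"dz": 0.3,"ax": 0,"ay": 0,"az": 0,"claw": -1},
    {"dx": -2.6,"dy": 7.6,"dz": 0.6,"ax": 0,"ay": 0,"az": 0,"claw": -1},
    {"dx": -3.9,"dy": 11.4,"dz": 0.9,"ax": 0,"ay": 0,"az": 0,"claw": -1},
    {"dx": -5.2,"dy": 15.2,"dz": 1.2,"ax": 0,"ay": 0,"az": 0,"claw": -1},
    {"dx": -6.5,"dy": 19,"dz": 1.5,"ax": 0,"ay": 0,"az": 0,"claw": -1},
    {"dx": -7.8,"dy": 22.8,"dz": 1.8,"ax": 0,"ay": 0,"az": 0,"claw": -1},
    {"dx": -9.1,"dy": 26.6,"dz": 2.1,"ax": 0,"ay": 0,"az": 0,"claw": -1},
    {"dx": -10.4,"dy": 30.4,"dz": 2.4,"ax": 0,"ay": 0,"az": 0,"claw": -1},
  ],
)

```text
clock: 2.47
eef_pos: [473.9, 33.9, 254.9]
tool_rot: [-1.57, -0.0, -2.904]
force: [0.9, 0.1, -0.1]
width: 85.6
```

Request:
servo_tool(
  increments=[
    {"dx": -1.3,"dy": 3.8,"dz": 0.3,"ax": 0,"ay": 0,"az": 0,"claw": -1},
    {"dx": -2.6,"dy": 7.6,"dz": 0.6,"ax": 0,"ay": 0,"az": 0,"claw": -1},
    {"dx": -3,"dy": 9.5,"dz": 0.9,"ax": 0,"ay": 0,"az": 0,"claw": -1},
    {"dx": -3,"dy": 9.5,"dz": 0.9,"ax": 0,"ay": 0,"az": 0,"claw": -1},
  ],
)

```text
clock: 2.8
eef_pos: [444.2, 133.0, 264.4]
tool_rot: [-1.572, 0.002, -2.894]
force: [0.3, -0.0, -0.0]
width: 85.1
```

```bash
python3 - <<'E'
from h import *
im=snap('wrist','w4.png'); s=read_state();print(s['clock'],s['eef_pos'],s['tool_rot'],s['qpos'].round(2),s['qd'].round(3))
E
```

```text
2.85 [445.02704979 130.04489862 264.01721708] [-1.57044610e+00  1.04156012e-03 -2.89759022e+00] [-0.3   0.32 -0.06  1.97  0.02  0.85 -1.7 ] [0.048 0.013 0.05  0.003 0.017 0.001 0.015]
```

View pics/w4.png

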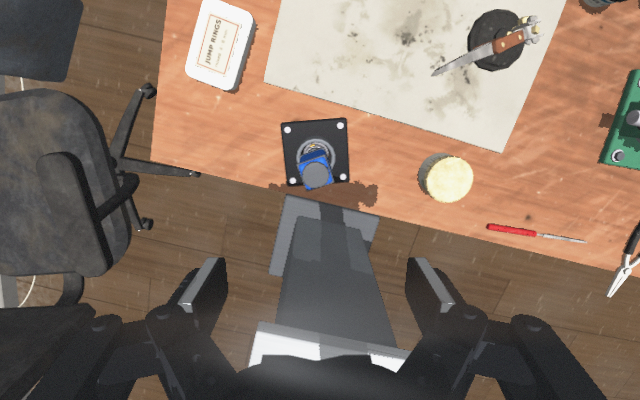

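Holder at px (315,152), with the gun's cap at (315,176) and the blue grip rotated slightly in the picture. I'll go lower for a second view.

Request:
servo_tool(
  increments=[
    {"dx": 1.5,"dy": 0.5,"dz": -3.5,"ax": 0,"ay": 0,"az": 0,"claw": -1},
    {"dx": 3.5,"dy": 1,"dz": -6.5,"ax": 0,"ay": 0,"az": 0,"claw": -1},
    {"dx": 3.5,"dy": 1,"dz": -6.5,"ax": 0,"ay": 0,"az": 0,"claw": -1},
  ],
)

```text
clock: 3.1
eef_pos: [481.2, 136.3, 193.0]
tool_rot: [-1.568, -0.007, -2.904]
force: [-0.2, -0.2, 0.0]
width: 85.4
```

```bash
python3 - <<'E'
from h import *
im=snap('wrist','w5.png'); s=read_state();print(s['clock'],s['eef_pos'],s['tool_rot'],s['qpos'].round(2),s['qd'].round(3))
o=[]
for n,(u0,v0) in [('w4',(255,100)),('w5',(255,130))]:
    c=load(n)['color'][v0:v0+120,u0:u0+120,::-1]; o.append(cv2.resize(c,(400,400),interpolation=cv2.INTER_CUBIC))
cv2.imwrite('pics/c45.png',np.hstack(o))
E
```

```text
3.15 [480.25401953 136.13694056 195.23434092] [-1.5684861  -0.00644154 -2.90431486] [-0.3   0.47 -0.05  1.96  0.04  0.72 -1.7 ] [-0.003 -0.082 -0.006  0.001 -0.007  0.043 -0.004]
```

View pics/w5.png

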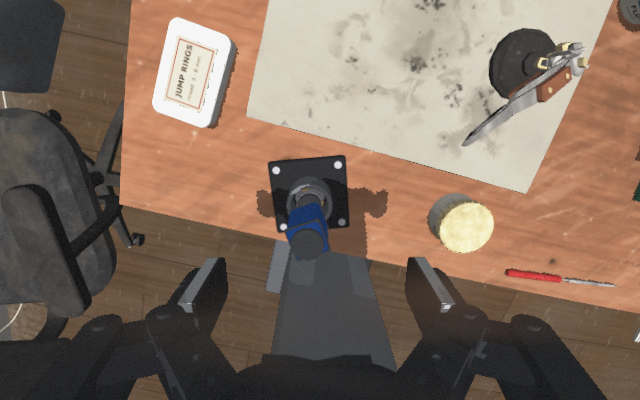

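View pics/c45.png

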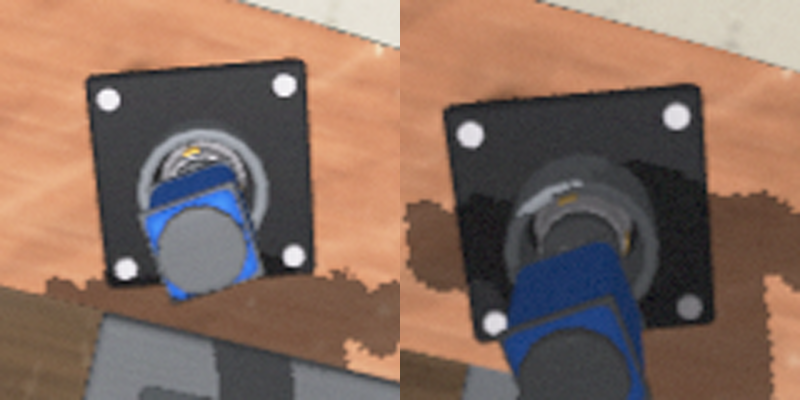

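```bash
python3 - <<'E'
from h import *
a,b=load('w4'),load('w5')
A=lambda x,y:(255+x*.3,100+y*.3); B=lambda x,y:(255+x*.3,130+y*.3)
c=[plane(a,*A(*p),120) for p in [(143,212),(235,185),(262,272),(178,300)]]
print('grip top corners',np.round(c,1).tolist(),np.mean(c,0))
for i in range(4):
    d=c[(i+1)%4]-c[i]; print(np.linalg.norm(d).round(1),np.degrees(np.arctan2(d[1],d[0])).round(1))
h=[plane(a,*A(*p),8) for p in [(88,76),(305,60),(312,275),(108,287)]];print('base w4',np.round(h,1).tolist(),np.mean(h,0))
h=[plane(a,*A(*p),8) for p in [(108,100),(285,86),(294,256),(125,268)]];print('screws w4',np.mean(h,0), np.degrees(np.arctan2(*(h[1]-h[0])[1::-1])))
h=[plane(b,*B(*p),8) for p in [(70,135),(277,116),(290,307),(95,323)]];print('screws w5',np.mean(h,0),np.degrees(np.arctan2(*(h[1]-h[0])[1::-1])))
print('cap w4',plane(a,*A(202,250),126))
print('rim w4',plane(a,*A(203,194),40),'rim w5',plane(b,*B(181,222),40))
# grip top edge w5
e=[plane(b,*B(*p),120) for p in [(107,342),(210,298)]]; d=e[1]-e[0];print('w5 edge',e,np.linalg.norm(d),np.degrees(np.arctan2(d[1],d[0])))
E
```

```text
grip top corners [[458.7, 155.1, 120.0], [472.3, 132.1, 120.0], [450.1, 118.4, 120.0], [436.2, 139.5, 120.0]] [454.31762847 136.27876346 120.        ]
26.7 -59.2
26.2 -148.2
25.3 123.4
27.4 34.7
base w4 [[479.7, 187.8, 8.0], [505.3, 110.7, 8.0], [426.1, 85.3, 8.0], [401.5, 162.5, 8.0]] [453.15272061 136.57329833   8.        ]
screws w4 [452.42785419 136.48664215   8.        ] -71.33310249575989
screws w5 [452.36010187 136.50079549   8.        ] -71.03246639124978
cap w4 [453.57610884 136.8047938  126.        ]
rim w4 [452.8695996  136.52392695  40.        ] rim w5 [463.02137867 139.10037542  40.        ]
w5 edge [array([457.40477692, 153.46141444, 120.        ]), array([473.2943602 , 133.42995918, 120.        ])] 25.56830179643922 -51.57743762106176
```

Gun axis at (453.5,136.5), upright: cap, base and rim all agree. The grip flats are at about 33°/-57°, so I turn the tool +0.33 rad and hover above it.

Request:
servo_tool(
  increments=[
    {"dx": -1.0,"dy": -0.1,"dz": -1.5,"ax": 0,"ay": 0,"az": 0.11,"claw": -1},
    {"dx": -2.0,"dy": -0.25,"dz": -3,"ax": 0,"ay": 0,"az": 0.22,"claw": -1},
    {"dx": -2.7,"dy": -0.35,"dz": -4.5,"ax": 0,"ay": 0,"az": 0.33,"claw": -1},
    {"dx": -2.7,"dy": -0.35,"dz": -4.5,"ax": 0,"ay": 0,"az": 0.33,"claw": -1},
    {"dx": -2.7,"dy": -0.35,"dz": -4.5,"ax": 0,"ay": 0,"az": 0.33,"claw": -1},
  ],
)

```text
clock: 3.57
eef_pos: [453.8, 134.4, 154.2]
tool_rot: [-1.57, -0.0, -2.575]
force: [0.4, 0.5, 0.0]
width: 85.4
```

```bash
python3 - <<'E'
from h import *
im=snap('wrist','w6.png'); s=read_state();print(s['clock'],s['eef_pos'],s['tool_rot'],s['qpos'].round(2),s['qd'].round(3))
E
```

```text
3.6167 [454.78498462 135.12085849 154.66854275] [-1.56951229e+00  1.77548714e-03 -2.57505035e+00] [-0.25  0.5  -0.13  2.07  0.12  0.57 -1.48] [-0.012 -0.003 -0.002 -0.022  0.    -0.004  0.003]
```

View pics/w6.png

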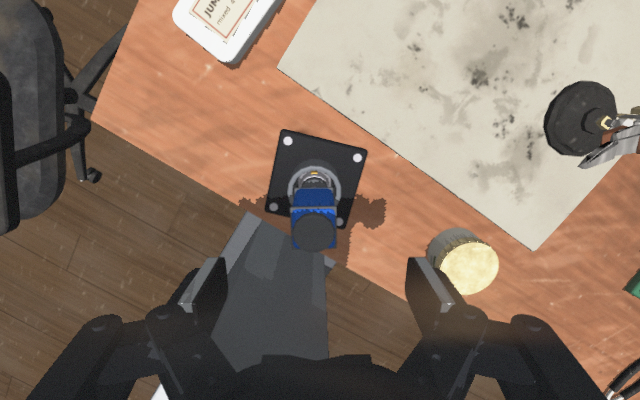

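Grip is now square to the jaws and centred between them (cap at px (314,230)). Next, descend and close.

Request:
servo_tool(
  increments=[
    {"dx": 0,"dy": 0.05,"dz": -3,"ax": 0,"ay": 0,"az": 0,"claw": -1},
    {"dx": 0,"dy": 0.05,"dz": -6,"ax": 0,"ay": 0,"az": 0,"claw": -1},
    {"dx": 0,"dy": 0.05,"dz": -7.7,"ax": 0,"ay": 0,"az": 0,"claw": -1},
    {"dx": 0,"dy": 0.05,"dz": -7.7,"ax": 0,"ay": 0,"az": 0,"claw": -1},
    {"dx": 0,"dy": 0.05,"dz": -7.7,"ax": 0,"ay": 0,"az": 0,"claw": 0},
    {"dx": 0,"dy": 0.05,"dz": -7.7,"ax": 0,"ay": 0,"az": 0,"claw": 0.2},
    {"dx": 0,"dy": 0.05,"dz": -7.7,"ax": 0,"ay": 0,"az": 0,"claw": 0.2},
  ],
)

```text
clock: 4.2
eef_pos: [455.2, 137.2, 78.0]
tool_rot: [-1.57, 0.003, -2.571]
force: [-0.1, 0.1, 0.1]
width: 51.6
```

```bash
python3 - <<'E'
from h import *
im=snap('wrist','w7.png'); s=read_state();print(s['clock'],s['eef_pos'],s['tool_rot'],s['width'],s['force'])
E
```

```text
4.25 [454.97728817 137.15536929  77.84775341] [-1.56986978  0.0031408  -2.57059854] 44.214552194795694 [-0.20744708  0.13246143 -0.0445665 ]
```

View pics/w7.png

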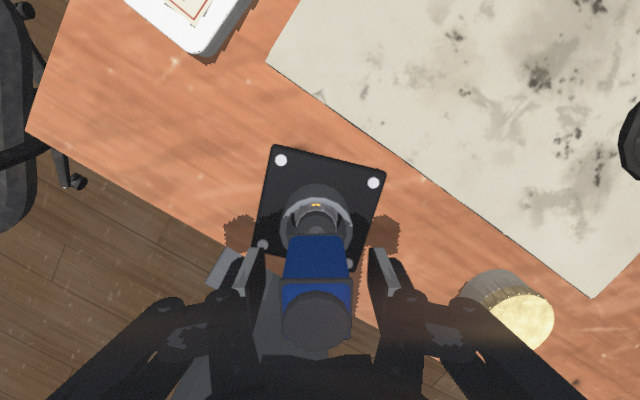

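The gun sits centred between the pads (px 252–372, gun at 316). Close fully.

Request:
servo_tool(
  increments=[
    {"dx": 0,"dy": 0,"dz": 0,"ax": 0,"ay": 0,"az": 0,"claw": 1},
    {"dx": 0,"dy": 0,"dz": 0,"ax": 0,"ay": 0,"az": 0,"claw": 1},
    {"dx": 0,"dy": 0,"dz": 0,"ax": 0,"ay": 0,"az": 0,"claw": 1},
    {"dx": 0,"dy": 0,"dz": 0,"ax": 0,"ay": 0,"az": 0,"claw": 1},
    {"dx": 0,"dy": 0,"dz": 0,"ax": 0,"ay": 0,"az": 0,"claw": 1},
  ],
)

```text
clock: 4.67
eef_pos: [454.5, 137.1, 77.3]
tool_rot: [-1.57, 0.002, -2.57]
force: [-0.7, -0.9, 6.3]
width: 26.9
```

```bash
python3 - <<'E'
from h import *
im=snap('wrist','w8.png'); s=read_state();print(s['clock'],s['eef_pos'],s['tool_rot'],s['width'],s['force'],s['qpos'].round(2))
E
```

```text
4.7167 [454.53418796 137.0601005   77.32331888] [-1.57015823e+00  2.06249050e-03 -2.57036259e+00] 27.718071954481115 [-0.35933155 -0.89880697  6.80612366] [-0.29  0.64 -0.1   2.13  0.16  0.37 -1.51]
```

View pics/w8.png

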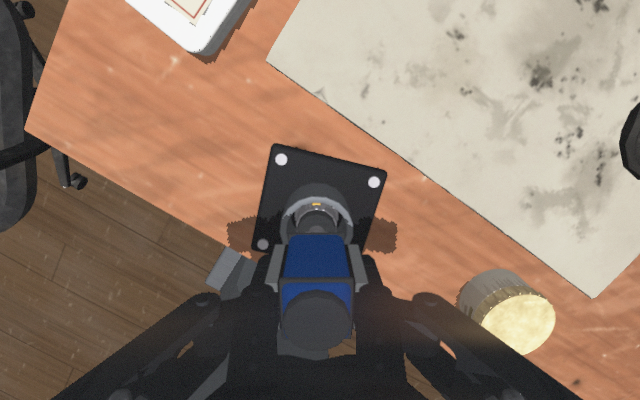

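Gripped (27.7 mm wide). Lift straight up.

Request:
servo_tool(
  increments=[
    {"dx": 0,"dy": 0,"dz": 1.5,"ax": 0,"ay": 0,"az": 0,"claw": 1},
    {"dx": 0,"dy": 0,"dz": 4,"ax": 0,"ay": 0,"az": 0,"claw": 1},
    {"dx": 0,"dy": 0,"dz": 7,"ax": 0,"ay": 0,"az": 0,"claw": 1},
    {"dx": 0,"dy": 0,"dz": 10,"ax": 0,"ay": 0,"az": 0,"claw": 1},
    {"dx": 0,"dy": 0,"dz": 12.5,"ax": 0,"ay": 0,"az": 0,"claw": 1},
    {"dx": 0,"dy": 0,"dz": 12.5,"ax": 0,"ay": 0,"az": 0,"claw": 1},
    {"dx": 0,"dy": 0,"dz": 12.5,"ax": 0,"ay": 0,"az": 0,"claw": 1},
  ],
)

```text
clock: 5.3
eef_pos: [454.1, 137.0, 202.3]
tool_rot: [-1.57, 0.003, -2.57]
force: [-0.6, 0.1, -4.2]
width: 27.4
```

```bash
python3 - <<'E'
from h import *
im=snap('wrist','w9.png');snap('scene','s9.png'); s=read_state();print(s['clock'],s['eef_pos'],s['tool_rot'],s['width'],s['force'],s['qpos'].round(2))
c=load('s9')['color'][170:290,230:390,::-1]; cv2.imwrite('pics/s9c.png',cv2.resize(c,None,fx=4,fy=4,interpolation=cv2.INTER_CUBIC))
E
```

```text
5.4 [452.58589336 136.38704425 200.33105443] [-1.57123119e+00 -2.28376705e-03 -2.57000118e+00] 27.338078833397784 [ 0.48595839  0.29805914 -3.93243934] [-0.24  0.43 -0.16  2.03  0.1   0.7  -1.46]
```

View pics/w9.png

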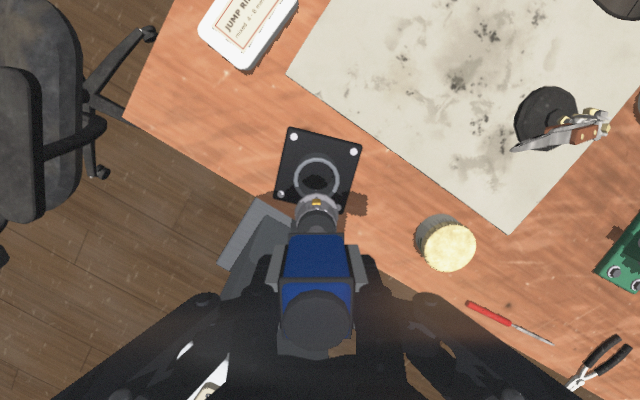

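View pics/s9c.png

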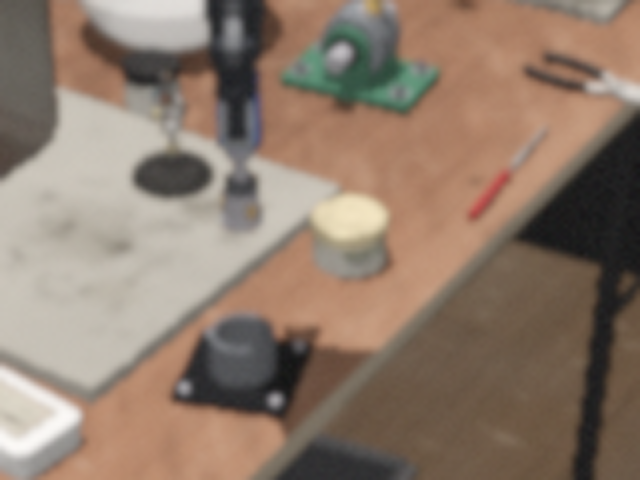

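The gun is clear of the cup and hangs straight (coupler at wrist px (316,210)). I'll compute the approach pose and check the coupler position in hand.

```bash
cat >> h.py <<'E'
from scipy.spatial.transform import Rotation as Ro
def toolR(s): return Ro.from_euler('xyz',s['tool_rot']).as_matrix()
def mouth(s,x0=0.6,L=69.3): return np.array(s['eef_pos'])+toolR(s)@np.array([x0,L,0])
E
python3 - <<'E'
from h import *
s=read_state(); im=load('w9'); R=toolR(s); img=im['color'][:,:,::-1].copy()
ov=cv2.resize(img[170:260,255:375],None,fx=6,fy=6,interpolation=cv2.INTER_CUBIC)
for x0,col in [(0,(0,0,255)),(1.2,(0,255,0))]:
  for L,r in [(69.3,16),(69.3-22,16)]:
    pts=np.array([proj(im,np.array(s['eef_pos'])+R@np.array([x0+r*np.cos(t),L,r*np.sin(t)])) for t in np.linspace(0,6.28,50)])
    q=((pts-[255,170])*6).astype(int); cv2.polylines(ov,[q],True,col,1)
cv2.imwrite('pics/ov9.png',ov)
print(mouth(s), s['qd'].round(3))
E
```

```text
[451.93186001 136.00219123 131.03261196] [-0.001  0.02   0.003  0.007 -0.    -0.     0.001]
```

View pics/ov9.png

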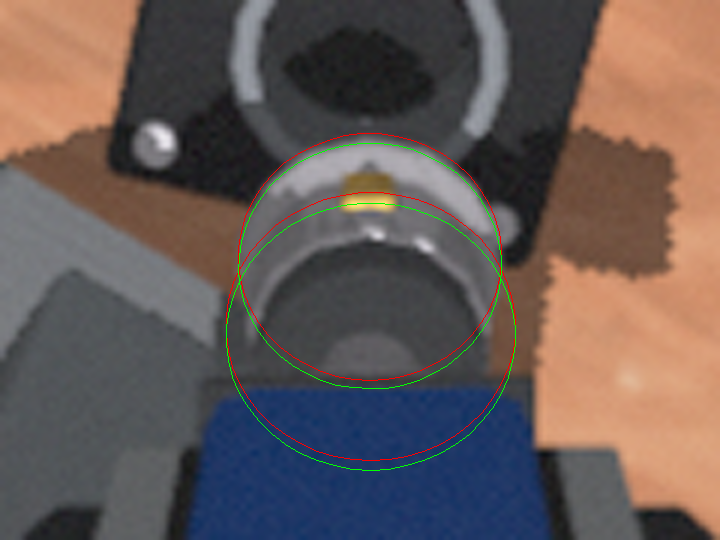

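```bash
python3 - <<'E'
from h import *
s=read_state(); R=toolR(s); n=np.array([-.3105,-.0375,.950]);n/=np.linalg.norm(n)
ball=np.array([586,-275.3,99.9])
R2=Ro.from_rotvec([.038,-.316,0]).as_matrix()@R; print(-R2[:,1],n)
cmd=np.array([453.67,136.9,201.3]); off=R2@np.array([1.2,69.3,0])
for k in [60,35,0,-16,-26]:
    t=ball+k*n-off; print(k,t.round(1),(t-cmd).round(1))
E
```

```text
[-0.30864691 -0.03650532  0.9504759 ] [-0.31045088 -0.03749407  0.9498497 ]
60 [ 546.9 -279.4  223.1] [  93.3 -416.3   21.8]
35 [ 554.7 -278.5  199.3] [ 101.  -415.4   -2. ]
0 [ 565.6 -277.2  166.1] [ 111.9 -414.1  -35.2]
-16 [ 570.5 -276.6  150.9] [ 116.9 -413.5  -50.4]
-26 [ 573.6 -276.2  141.4] [ 120.  -413.1  -59.9]
```

Request:
servo_tool(
  increments=[
    {"dx": 0.8,"dy": -3.7,"dz": 0.3,"ax": 0,"ay": 0,"az": 0,"claw": 1},
    {"dx": 1.6,"dy": -7.4,"dz": 0.6,"ax": 0,"ay": 0,"az": 0,"claw": 1},
    {"dx": 2.4,"dy": -11.1,"dz": 0.9,"ax": 0.006,"ay": -0.053,"az": 0,"claw": 1},
    {"dx": 3.2,"dy": -14.8,"dz": 1.2,"ax": 0.013,"ay": -0.106,"az": 0,"claw": 1},
    {"dx": 4.0,"dy": -18.5,"dz": 1.5,"ax": 0.019,"ay": -0.158,"az": 0,"claw": 1},
    {"dx": 4.8,"dy": -22.2,"dz": 1.8,"ax": 0.025,"ay": -0.211,"az": 0,"claw": 1},
    {"dx": 5.6,"dy": -25.9,"dz": 2.0,"ax": 0.032,"ay": -0.264,"az": 0,"claw": 1},
    {"dx": 6.4,"dy": -29.6,"dz": 2.2,"ax": 0.038,"ay": -0.316,"az": 0,"claw": 1},
  ],
)

```text
clock: 6.07
eef_pos: [516.2, -160.3, 221.5]
tool_rot: [-1.43, 0.284, -2.549]
force: [0.6, 1.5, -3.4]
width: 27.7
```

Request:
servo_tool(
  increments=[
    {"dx": 0.8,"dy": -3.7,"dz": 0,"ax": 0,"ay": 0,"az": 0,"claw": 1},
    {"dx": 1.6,"dy": -7.4,"dz": 0,"ax": 0,"ay": 0,"az": 0,"claw": 1},
    {"dx": 2.4,"dy": -10.5,"dz": 0,"ax": 0,"ay": 0,"az": 0,"claw": 1},
    {"dx": 2.9,"dy": -12,"dz": 0,"ax": 0,"ay": 0,"az": 0,"claw": 1},
    {"dx": 2.9,"dy": -12,"dz": 0,"ax": 0,"ay": 0,"az": 0,"claw": 1},
    {"dx": 2.9,"dy": -12,"dz": 0,"ax": 0,"ay": 0,"az": 0,"claw": 1},
  ],
)

```text
clock: 6.57
eef_pos: [545.0, -279.4, 220.6]
tool_rot: [-1.433, 0.283, -2.553]
force: [0.1, 1.3, -2.6]
width: 27.4
```

```bash
python3 - <<'E'
from h import *
im=snap('wrist','w10.png');snap('scene','s10.png'); s=read_state();print(s['clock'],s['eef_pos'],s['tool_rot'],s['width'],s['force'],s['qpos'].round(2),s['qd'].round(3))
print(-toolR(s)[:,1],mouth(s,1.2))
c=load('s10')['color'][90:210,240:400,::-1]; cv2.imwrite('pics/s10c.png',cv2.resize(c,None,fx=4,fy=4,interpolation=cv2.INTER_CUBIC))
E
```

```text
6.6667 [ 545.42200001 -276.96858442  221.4353302 ] [-1.43252452  0.28398524 -2.54870803] 27.383332913981278 [ 0.33272097 -0.4909093  -3.5602306 ] [ 0.77  0.5  -0.35  1.89 -0.03  0.52 -0.48] [-0.011 -0.018 -0.005 -0.002  0.002 -0.003  0.   ]
[-0.30716165 -0.04075168  0.95078442] [ 565.75296494 -274.78814358  155.20974947]
```

View pics/w10.png

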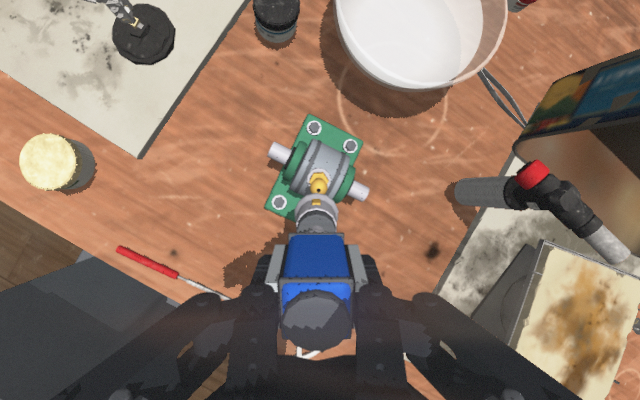

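View pics/s10c.png

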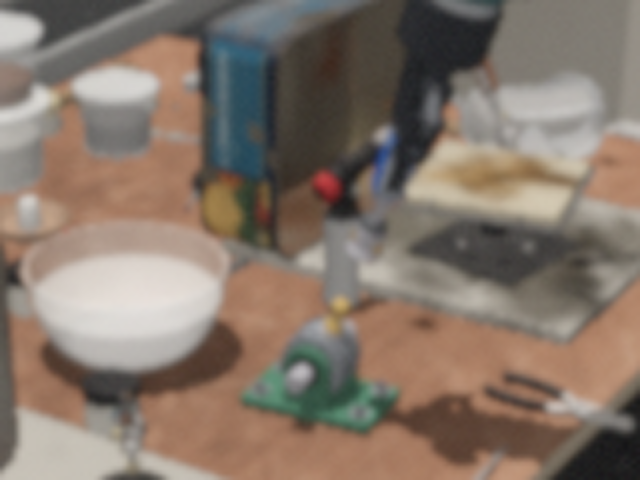

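Wrist view: the ball (about (319,186)) is just beyond the coupler (mouth at about (317,205)), nearly in line. I'll overlay the predictions.

```bash
python3 - <<'E'
from h import *
s=read_state(); im=load('w10'); R=toolR(s); img=im['color'][:,:,::-1].copy()
u0,v0=265,130; k=6
ov=cv2.resize(img[v0:v0+95,u0:u0+110],None,fx=k,fy=k,interpolation=cv2.INTER_CUBIC)
def ring(c,X,Y,r,col):
    q=np.array([proj(im,c+r*np.cos(t)*X+r*np.sin(t)*Y) for t in np.linspace(0,6.28,60)]); q=((q-[u0,v0])*k+k/2).astype(int); cv2.polylines(ov,[q],True,col,1)
ring(mouth(s,1.2),R[:,0],R[:,2],16,(0,255,0))
n=np.array([-.3105,-.0375,.95]);
ball=np.array([586,-275.3,99.9])
C=-np.array(im['R']).T@np.array(im['t']); d=(ball-C)/np.linalg.norm(ball-C); X=np.cross(d,[0,0,1]);X/=np.linalg.norm(X);Y=np.cross(d,X)
ring(ball,X,Y,8,(0,0,255)); 
# projected nipple axis line and shaft ends
def ln(a,b,col):
    p=[tuple(((proj(im,x)-[u0,v0])*k+k/2).astype(int)) for x in(a,b)]; cv2.line(ov,tuple(map(int,p[0])),tuple(map(int,p[1])),col,1)
ln(ball-26*n,ball,(255,0,0)); ln(mouth(s,1.2),mouth(s,1.2)+R[:,1]*55,(255,0,255))
cv2.imwrite('pics/ov10.png',ov); print(proj(im,ball))
E
```

```text
[319.38903702 187.434973  ]
```

View pics/ov10.png

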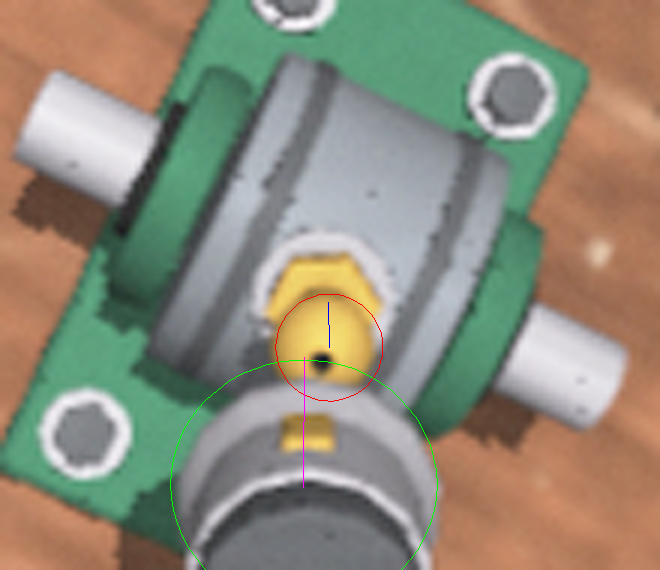

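```bash
cat > ov.py <<'E'
from h import *
import sys
def go(fn,ball,n,u0=265,v0=130,k=6,x0=1.2,L=69.3):
    s=read_state(); im=snap('wrist',fn+'.png'); s2=read_state()
    s=dict(s); s['eef_pos']=(np.array(s['eef_pos'])+np.array(s2['eef_pos']))/2; s['tool_rot']=(np.array(s['tool_rot'])+np.array(s2['tool_rot']))/2
    print(s2['clock'],s['eef_pos'].round(1),s2['eef_pos'].round(1),s2['tool_rot'].round(3),s2['force'].round(1),s2['width'])
    R=toolR(s); img=im['color'][:,:,::-1].copy()
    ov=cv2.resize(img[v0:v0+95,u0:u0+110],None,fx=k,fy=k,interpolation=cv2.INTER_CUBIC)
    def ring(c,X,Y,r,col):
        q=np.array([proj(im,c+r*np.cos(t)*X+r*np.sin(t)*Y) for t in np.linspace(0,6.28,60)]); q=((q-[u0,v0])*k+k/2).astype(int); cv2.polylines(ov,[q],True,col,1)
    m=mouth(s,x0,L)
    ring(m,R[:,0],R[:,2],16,(0,255,0))
    C=-np.array(im['R']).T@np.array(im['t']); d=(ball-C)/np.linalg.norm(ball-C); X=np.cross(d,[0,0,1]);X/=np.linalg.norm(X);Y=np.cross(d,X)
    ring(ball,X,Y,8,(0,0,255))
    for a,b,col in [(ball-26*n,ball,(255,0,0)),(m,m+R[:,1]*55,(255,0,255))]:
        p=[tuple(map(int,((proj(im,x)-[u0,v0])*k+k/2))) for x in(a,b)]; cv2.line(ov,p[0],p[1],col,1)
    cv2.imwrite('pics/'+fn+'_ov.png',ov)
    print('cam-tcp in tool frame',(R.T@(C-s['eef_pos'])).round(1),'axis ang',np.arccos(min(1,-R[:,1]@n)).round(3))
    v=m-ball; print('mouth-ball along n',(v@n).round(1),'lateral world',(v-n*(v@n)).round(1))
E
python3 - <<'E'
from ov import *
for f in ['w9']:
    im=load(f)
n=np.array([-.3105,-.0375,.95]);go('w11',np.array([586,-275.3,99.9]),n)
E
```

```text
6.7167 [ 545.6 -276.9  221.7] [ 545.8 -276.8  222. ] [-1.431  0.284 -2.548] [-1.   0.6 -3.1] 27.314326357824207
cam-tcp in tool frame [ -79.4 -142.2   -1. ] axis ang 0.0
mouth-ball along n 59.0 lateral world [-1.7  2.8 -0.5]
```

View pics/w11_ov.png

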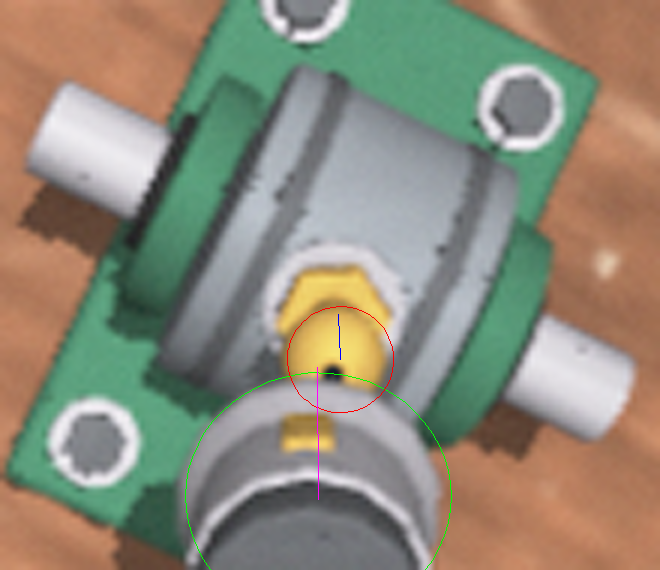

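```bash
python3 - <<'E'
from h import *
rows=[];ims=[]
for i in range(4):
    s=read_state(); im=snap('wrist','w12_%d.png'%i)
    R=toolR(s); C=-np.array(im['R']).T@np.array(im['t']); ims.append(im['color'].astype(float))
    rows.append(np.r_[s['eef_pos'],s['tool_rot'],C,R.T@(C-s['eef_pos']),Ro.from_matrix(np.array(im['R'])@R).as_rotvec()])
r=np.array(rows);np.set_printoptions(suppress=True,precision=3); print(r)
m=np.mean(ims,0).astype(np.uint8); cv2.imwrite('pics/w12m.png',m[:,:,::-1])
ov=cv2.resize(m[150:240,270:370,::-1],None,fx=6,fy=6,interpolation=cv2.INTER_CUBIC);cv2.imwrite('pics/w12c.png',ov)
E
```

```text
[[ 545.819 -276.806  222.007   -1.431    0.284   -2.548  564.76  -238.889
   379.6    -79.646 -142.434   -1.038    1.439    1.043    1.44 ]
 [ 546.167 -276.917  222.488   -1.43     0.285   -2.547  564.95  -238.927
   380.068  -79.612 -142.437   -1.021    1.439    1.043    1.44 ]
 [ 546.383 -277.279  222.883   -1.429    0.285   -2.547  565.094 -239.133
   380.438  -79.663 -142.413   -1.058    1.439    1.043    1.44 ]
 [ 546.555 -277.582  223.126   -1.429    0.285   -2.547  565.191 -239.41
   380.706  -79.642 -142.45    -1.028    1.439    1.043    1.44 ]]
```

View pics/w12c.png

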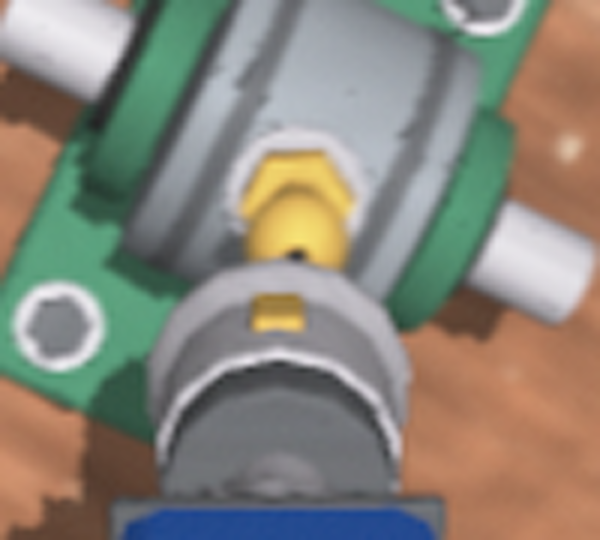

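```bash
cat >> h.py <<'E'
CT=np.array([-79.64,-142.43,-1.03]); RCT=Ro.from_rotvec([1.439,1.043,1.440]).as_matrix()
def projT(im,X): # tool-frame point -> pixel
    return proj(dict(R=RCT,t=-RCT@CT,k1=im['k1'],fov_y=im['fov_y'],cx=im['cx'],cy=im['cy'],color=im['color']),X)
def rayT(im,u,v):
    return ray(dict(R=RCT,t=-RCT@CT,k1=im['k1'],fov_y=im['fov_y'],cx=im['cx'],cy=im['cy'],color=im['color']),u,v)
E
python3 - <<'E'
from h import *
im=load('w12_3'); np.set_printoptions(suppress=True,precision=2)
for f in ['w4','w9']: pass
th=np.linspace(0,6.283,200)
def ext(x0,L,z0,r=16):
    q=np.array([projT(im,[x0+r*np.cos(t),L,z0+r*np.sin(t)]) for t in th]); return q[:,0].min(),q[:,0].max(),q[:,1].min()
px=lambda x,y:(270+(x-2.5)/6,150+(y-2.5)/6)
print('obs',px(149,0)[0],px(411,0)[0],px(0,262)[1])
for L in (64,67,69.3,72): 
    for x0 in (0,1.2,2.5): print(L,x0,np.array(ext(x0,L,0)))
E
```

```text
obs 294.4166666666667 338.0833333333333 193.25
64 0 [294.87 340.18 192.39]
64 1.2 [294.91 340.14 194.05]
64 2.5 [294.95 340.09 195.84]
67 0 [295.14 339.88 191.12]
67 1.2 [295.18 339.83 192.76]
67 2.5 [295.21 339.79 194.53]
69.3 0 [295.35 339.65 190.18]
69.3 1.2 [295.38 339.61 191.8 ]
69.3 2.5 [295.42 339.56 193.55]
72 0 [295.58 339.39 189.09]
72 1.2 [295.61 339.35 190.7 ]
72 2.5 [295.65 339.3  192.43]
```

```bash
python3 - <<'E'
from h import *
im=load('w12_3');
print('tool z +1 -> px',projT(im,[0,69,1])-projT(im,[0,69,0]))
c=cv2.imread('pics/w12m.png')[225:365,260:375]; cv2.imwrite('pics/w12d.png',cv2.resize(c,None,fx=5,fy=5,interpolation=cv2.INTER_CUBIC))
for x in (0,1,2): print(x,'cap',projT(im,[x,-48.7,0]),'front face corners bottom (y=7.3)',projT(im,[x-14,7.3,-14]),projT(im,[x-14,7.3,14]),'top',projT(im,[x-14,-42.7,-14]),projT(im,[x-14,-42.7,14]))
E
```

```text
tool z +1 -> px [1.38628051 0.00167016]
0 cap [318.73622783 324.46599862] front face corners bottom (y=7.3) [291.13138203 228.12998137] [344.92651195 228.19340466] top [280.93006389 282.50661347] [356.59780243 282.58288547]
1 cap [318.72492871 326.6574559 ] front face corners bottom (y=7.3) [291.17843872 229.89249146] [344.8673133  229.95563766] top [281.02977107 284.81994547] [356.47616039 284.89558239]
2 cap [318.71368263 328.83475825] front face corners bottom (y=7.3) [291.22539659 231.64793503] [344.80824733 231.71080634] top [281.12911508 287.11922303] [356.35497506 287.19423278]
```

View pics/w12d.png

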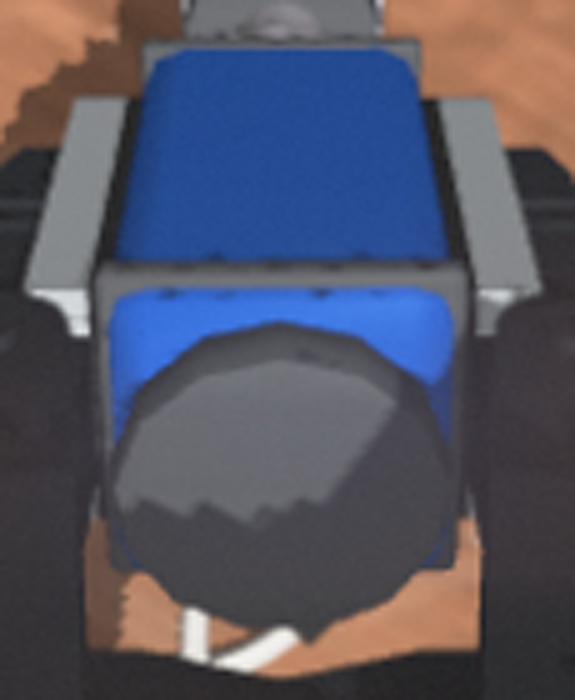

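```bash
python3 - <<'E'
from h import *
np.set_printoptions(suppress=True,precision=2)
a,b,c=load('w2'),load('w3'),load('w12_2')
A=lambda x,y:(290+(x-2)/4.6,(y-2)/4.6); B=lambda x,y:(260+(x-2)/4.6,85+(y-2)/4.6); D=lambda x,y:(270+(x-2.5)/6,150+(y-2.5)/6)
ball,r=tri([ray(a,*A(316,344)),ray(b,*B(293,475)),ray(c,*D(297.5,237))]);print('ball',ball,r)
hole,r=tri([ray(a,*A(316.5,356)),ray(b,*B(291,496)),ray(c,*D(295,256))]);print('hole',hole,r)
d=hole-ball; print(d,np.linalg.norm(d),d/np.linalg.norm(d))
n=np.array([-.3105,-.0375,.95])
print('ball from hole',hole-8*n)
for im,o in((a,'w2'),(b,'w3'),(c,'w12')):
    print(o,proj(im,ball),proj(im,hole), proj(im,ball+8*n))
E
```

```text
ball [ 586.13 -274.32  101.23] [np.float64(0.40549048184846787), np.float64(0.1314681098047194), np.float64(0.4985047776202988)]
hole [ 583.39 -274.6   106.43] [np.float64(0.16654441777075185), np.float64(0.02798104225461781), np.float64(0.18526977390763685)]
[-2.74 -0.29  5.2 ] 5.88889267652515 [-0.47 -0.05  0.88]
ball from hole [ 585.88 -274.3    98.83]
w2 [358.21  73.87] [358.38  76.76] [358.83  76.29]
w3 [323.14 187.75] [322.8  192.37] [322.95 192.9 ]
w12 [319.2  189.64] [318.7  192.45] [319.26 192.24]
```

```bash
cat > plan.py <<'E'
from h import *
np.set_printoptions(suppress=True,precision=3)
BALL=np.array([586.0,-274.4,100.0]); N=np.array([-.312,-.032,.9495]); N/=np.linalg.norm(N)
M=np.array([2.3,69.3,-.85]); G=np.array([-.025,-1,0]); G/=np.linalg.norm(G)
def plan(ks,s=None,rot=True):
    s=s or read_state(); R=toolR(s); g=R@G; p=np.array(s['eef_pos'])
    ax=np.cross(g,N); ang=np.arcsin(np.linalg.norm(ax)); rv=ax/np.linalg.norm(ax)*ang
    if not rot: rv=rv*0
    R2=Ro.from_rotvec(rv).as_matrix()@R
    m=p+R@M; v=m-BALL
    print('t',s['clock'],'eef',p,'F',s['force'].round(1),'w',round(s['width'],1),'q',s['qpos'].round(2)); print('angle',ang.round(3),'rotvec',rv,'along',(v@N).round(1),'lat',(v-N*(v@N)).round(1))
    for k in ks: print(k,'d cm',((BALL+k*N-R2@M)-p)/10)
E
python3 -c "
from plan import *
plan([60,25,15,0,-16])"
```

```text
t 6.9167 eef [ 546.666 -277.97   223.32 ] F [-0.1 -1.  -2.4] w 27.5 q [ 0.77  0.5  -0.34  1.88 -0.03  0.52 -0.48]
angle 0.024 rotvec [ 0.007 -0.023  0.002] along 60.2 lat [-1.3  0.5 -0.4]
60 d cm [-0.013 -0.098 -0.023]
25 d cm [ 1.079  0.014 -3.346]
15 d cm [ 1.391  0.046 -4.296]
0 d cm [ 1.859  0.094 -5.72 ]
-16 d cm [ 2.359  0.145 -7.24 ]
```

Request:
servo_tool(
  increments=[
    {"dx": 0.4,"dy": 0.05,"dz": -1.2,"ax": 0.003,"ay": -0.01,"az": 0,"claw": 1},
    {"dx": 0.8,"dy": 0.1,"dz": -2.4,"ax": 0.007,"ay": -0.023,"az": 0.002,"claw": 1},
    {"dx": 1.08,"dy": 0.13,"dz": -3.34,"ax": 0.007,"ay": -0.023,"az": 0.002,"claw": 1},
    {"dx": 1.08,"dy": 0.13,"dz": -3.34,"ax": 0.007,"ay": -0.023,"az": 0.002,"claw": 1},
    {"dx": 1.08,"dy": 0.13,"dz": -3.34,"ax": 0.007,"ay": -0.023,"az": 0.002,"claw": 1},
    {"dx": 1.08,"dy": 0.13,"dz": -3.34,"ax": 0.007,"ay": -0.023,"az": 0.002,"claw": 1},
  ],
)

```text
clock: 7.42
eef_pos: [557.9, -277.8, 190.4]
tool_rot: [-1.42, 0.309, -2.545]
force: [0.2, -0.7, -3.1]
width: 27.5
```

```bash
python3 - <<'E'
from plan import *
plan([25]); im=snap('wrist','w13.png');snap('scene','s13.png');snap('top','t13.png'); plan([25,0,-16])
ov=cv2.resize(im['color'][150:240,270:370,::-1],None,fx=6,fy=6,interpolation=cv2.INTER_CUBIC);cv2.imwrite('pics/w13c.png',ov)
c=load('s13')['color'][90:210,260:400,::-1]; cv2.imwrite('pics/s13c.png',cv2.resize(c,None,fx=4,fy=4,interpolation=cv2.INTER_CUBIC))
s=read_state();print(projT(im,toolR(s).T@(BALL-s['eef_pos'])))
E
```

```text
t 7.4167 eef [ 557.874 -277.754  190.421] F [ 0.2 -0.7 -3.1] w 27.5 q [ 0.77  0.56 -0.35  1.91 -0.04  0.42 -0.47]
angle 0.002 rotvec [0.001 0.001 0.   ] along 25.4 lat [0.6 0.  0.2]
25 d cm [-0.042 -0.008 -0.057]
t 7.5667 eef [ 557.852 -277.963  190.709] F [-0.7  0.1 -3.6] w 27.5 q [ 0.77  0.56 -0.35  1.91 -0.04  0.42 -0.47]
angle 0.002 rotvec [0.001 0.002 0.001] along 25.7 lat [ 0.7 -0.2  0.2]
25 d cm [-0.039  0.013 -0.085]
0 d cm [ 0.741  0.093 -2.459]
-16 d cm [ 1.24   0.144 -3.979]
[315.508 204.19 ]
```

View pics/w13c.png

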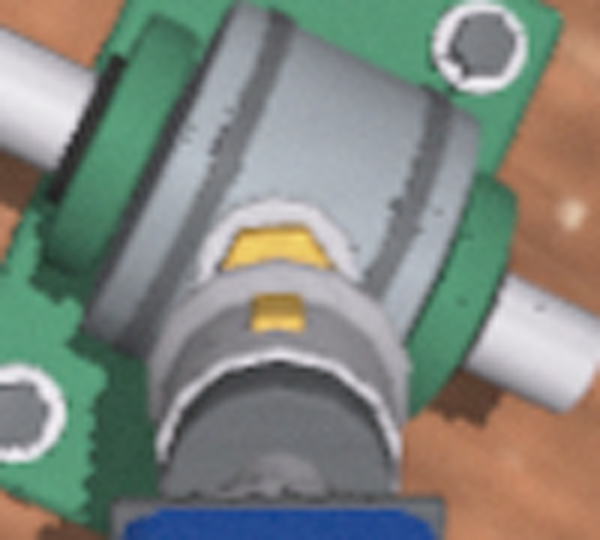

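View pics/s13c.png

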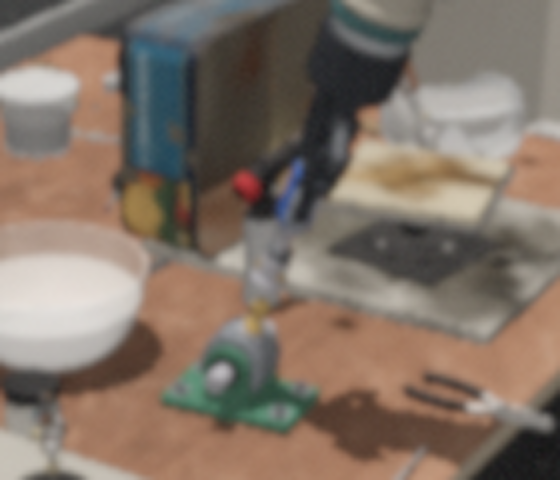

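The coupler now hides the ball, and the nut is centred behind it (px 277 against 280 in the crop). Axis error is 0.002 rad and lateral error about 0.7 mm. I advance along the nipple to first contact.

Request:
servo_tool(
  increments=[
    {"dx": 0.18,"dy": 0.02,"dz": -0.6,"ax": 0,"ay": 0,"az": 0,"claw": 1},
    {"dx": 0.36,"dy": 0.04,"dz": -1.2,"ax": 0,"ay": 0,"az": 0,"claw": 1},
    {"dx": 0.52,"dy": 0.06,"dz": -1.7,"ax": 0,"ay": 0,"az": 0,"claw": 1},
    {"dx": 0.62,"dy": 0.08,"dz": -2.1,"ax": 0,"ay": 0,"az": 0,"claw": 1},
    {"dx": 0.74,"dy": 0.09,"dz": -2.46,"ax": 0,"ay": 0,"az": 0,"claw": 1},
    {"dx": 0.74,"dy": 0.09,"dz": -2.46,"ax": 0,"ay": 0,"az": 0,"claw": 1},
  ],
)

```text
clock: 8.07
eef_pos: [564.7, -276.6, 164.2]
tool_rot: [-1.422, 0.308, -2.545]
force: [-0.6, -1.1, -3.4]
width: 27.3
```

```bash
python3 - <<'E'
from plan import *
im=snap('wrist','w14.png'); plan([0,-6,-16,-20])
ov=cv2.resize(im['color'][150:240,270:370,::-1],None,fx=6,fy=6,interpolation=cv2.INTER_CUBIC);cv2.imwrite('pics/w14c.png',ov)
E
```

```text
t 8.1167 eef [ 564.741 -276.674  164.651] F [ 0.4  0.2 -3.5] w 27.3 q [ 0.75  0.6  -0.34  1.92 -0.03  0.37 -0.48]
angle 0.0 rotvec [ 0. -0.  0.] along -1.2 lat [-0.9  0.3 -0.3]
0 d cm [ 0.052 -0.036  0.147]
-6 d cm [ 0.239 -0.017 -0.423]
-16 d cm [ 0.551  0.015 -1.373]
-20 d cm [ 0.676  0.028 -1.752]
```

View pics/w14c.png

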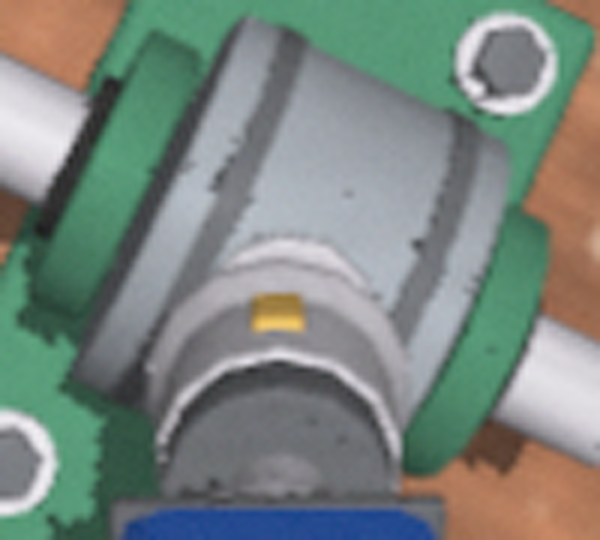

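```bash
python3 - <<'E'
from plan import *
for f in ['w13','w14']:
    im=load(f)
    for P in (BALL,BALL-26*N): print(f,((proj(im,P)-[270,150])*6+2.5))
im=get_image('wrist'); s=read_state(); R=toolR(s)
print(((projT(im,M)-[270,150])*6+2.5),((projT(im,M-G*40)-[270,150])*6+2.5),R[:,2],R[:,0])
plan([0])
print(((proj(im,BALL-26*N)-[270,150])*6+2.5))
E
```

```text
w13 [277.356 329.244]
w13 [277.26  274.993]
w14 [288.806 387.89 ]
w14 [287.963 321.926]
[280.4   388.705] [280.303 292.945] [ 0.518 -0.844  0.142] [-0.788 -0.535 -0.303]
t 8.1667 eef [ 564.87  -276.788  165.006] F [-0.1  0.2 -2.4] w 27.2 q [ 0.75  0.6  -0.34  1.92 -0.03  0.37 -0.48]
angle 0.0 rotvec [0. 0. 0.] along -0.9 lat [-0.7  0.2 -0.2]
0 d cm [ 0.039 -0.024  0.111]
[286.214 322.029]
```

Request:
servo_tool(
  increments=[
    {"dx": 0.18,"dy": -0.05,"dz": -0.23,"ax": 0,"ay": 0,"az": 0,"claw": 1},
    {"dx": 0.25,"dy": -0.04,"dz": -0.45,"ax": 0,"ay": 0,"az": 0,"claw": 1},
    {"dx": 0.33,"dy": -0.04,"dz": -0.7,"ax": 0,"ay": 0,"az": 0,"claw": 1},
    {"dx": 0.4,"dy": -0.03,"dz": -0.93,"ax": 0,"ay": 0,"az": 0,"claw": 1},
    {"dx": 0.48,"dy": -0.02,"dz": -1.16,"ax": 0,"ay": 0,"az": 0,"claw": 1},
    {"dx": 0.57,"dy": -0.01,"dz": -1.4,"ax": 0,"ay": 0,"az": 0,"claw": 1},
    {"dx": 0.57,"dy": -0.01,"dz": -1.4,"ax": 0,"ay": 0,"az": 0,"claw": 1},
  ],
)

```text
clock: 8.75
eef_pos: [570.3, -276.7, 150.3]
tool_rot: [-1.422, 0.308, -2.545]
force: [0.2, -0.3, -6.1]
width: 27.2
```

```bash
python3 - <<'E'
from plan import *
im=snap('wrist','w15.png'); plan([-16,-20])
ov=cv2.resize(im['color'][150:240,270:370,::-1],None,fx=6,fy=6,interpolation=cv2.INTER_CUBIC);cv2.imwrite('pics/w15c.png',ov)
s=read_state();print('F along n',(s['force']+[0,0,3])@N, s['torque'])
E
```

```text
t 8.8 eef [ 570.195 -276.805  150.435] F [-0.  -0.3 -6.8] w 27.3 q [ 0.74  0.63 -0.33  1.91 -0.02  0.34 -0.48]
angle 0.001 rotvec [ 0.    -0.001  0.   ] along -16.4 lat [-0.2 -0.3 -0.1]
-16 d cm [0.006 0.029 0.049]
-20 d cm [ 0.13   0.041 -0.331]
F along n -3.587889417689129 [-0.27   0.971 -0.017]
```

View pics/w15c.png

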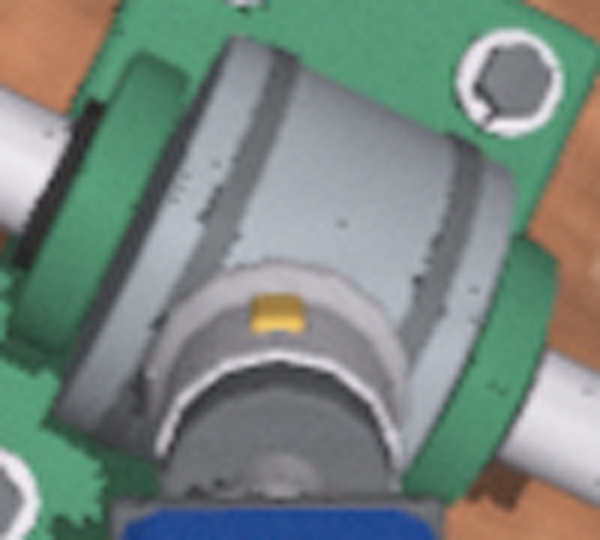

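Force changed sign (-3.6 N along the nipple): the jaws are pulling the gun on, so it has snapped. I push on along the nipple in small steps, watching the force.

Request:
servo_tool(
  increments=[
    {"dx": 0.05,"dy": 0.01,"dz": -0.15,"ax": 0,"ay": 0,"az": 0,"claw": 1},
    {"dx": 0.1,"dy": 0.01,"dz": -0.3,"ax": 0,"ay": 0,"az": 0,"claw": 1},
    {"dx": 0.16,"dy": 0.02,"dz": -0.48,"ax": 0,"ay": 0,"az": 0,"claw": 1},
    {"dx": 0.16,"dy": 0.02,"dz": -0.48,"ax": 0,"ay": 0,"az": 0,"claw": 1},
    {"dx": 0.16,"dy": 0.02,"dz": -0.48,"ax": 0,"ay": 0,"az": 0,"claw": 1},
  ],
)

```text
clock: 9.22
eef_pos: [571.9, -276.7, 147.5]
tool_rot: [-1.42, 0.308, -2.545]
force: [-5.5, 0.5, 5.5]
width: 27.0
```

```bash
python3 - <<'E'
from plan import *
im=snap('wrist','w16.png'); plan([-20,-26])
ov=cv2.resize(im['color'][150:240,270:370,::-1],None,fx=6,fy=6,interpolation=cv2.INTER_CUBIC);cv2.imwrite('pics/w16c.png',ov)
s=read_state();print('F along n',(s['force']+[0,0,3])@N, s['torque'])
E
```

```text
t 9.2667 eef [ 571.911 -276.738  147.546] F [-7.4  0.8  5.8] w 27.1 q [ 0.73  0.64 -0.33  1.91 -0.02  0.34 -0.48]
angle 0.001 rotvec [0.001 0.001 0.   ] along -19.7 lat [ 0.5 -0.4  0.2]
-20 d cm [-0.041  0.035 -0.042]
-26 d cm [ 0.146  0.054 -0.612]
F along n 10.616242205811115 [0.263 1.382 0.183]
```

View pics/w16c.png

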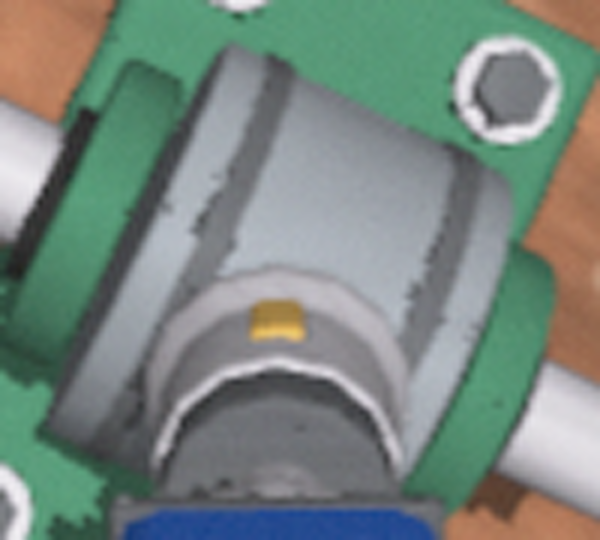

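Now pressing at about 10.6 N along the nipple. Some side load in +x (4 N), so I shift slightly back while pressing in further.

Request:
servo_tool(
  increments=[
    {"dx": -0.02,"dy": 0.03,"dz": -0.15,"ax": 0,"ay": 0,"az": 0,"claw": 1},
    {"dx": 0.03,"dy": 0.04,"dz": -0.3,"ax": 0,"ay": 0,"az": 0,"claw": 1},
    {"dx": 0.08,"dy": 0.05,"dz": -0.45,"ax": 0,"ay": 0,"az": 0,"claw": 1},
    {"dx": 0.12,"dy": 0.05,"dz": -0.6,"ax": 0,"ay": 0,"az": 0,"claw": 1},
    {"dx": 0.15,"dy": 0.05,"dz": -0.7,"ax": 0,"ay": 0,"az": 0,"claw": 1},
    {"dx": 0.15,"dy": 0.05,"dz": -0.7,"ax": 0,"ay": 0,"az": 0,"claw": 1},
    {"dx": 0.15,"dy": 0.05,"dz": -0.7,"ax": 0,"ay": 0,"az": 0,"claw": 1},
  ],
)

```text
clock: 9.85
eef_pos: [574.1, -276.5, 141.2]
tool_rot: [-1.419, 0.309, -2.545]
force: [-5.8, 1.0, 7.1]
width: 27.3
```

```bash
python3 - <<'E'
from plan import *
im=snap('wrist','w17.png'); plan([-26])
o=[cv2.resize(load(f)['color'][150:310,270:370,::-1],None,fx=3.7,fy=3.7,interpolation=cv2.INTER_CUBIC) for f in('w16','w17')];cv2.imwrite('pics/w17c.png',np.hstack(o))
s=read_state();f=s['force']+[0,0,3];print('F along n',f@N,'lat',f-N*(f@N), s['torque'])
E
```

```text
t 9.9 eef [ 574.082 -276.531  141.193] F [-6.3  0.1  8.2] w 27.3 q [ 0.73  0.65 -0.32  1.92 -0.02  0.32 -0.49]
angle 0.003 rotvec [0.002 0.002 0.001] along -26.4 lat [ 0.7 -0.5  0.2]
-26 d cm [-0.071  0.033  0.023]
F along n 12.627489704807928 lat [-2.392  0.463 -0.77 ] [0.25  1.183 0.11 ]
```

View pics/w17c.png

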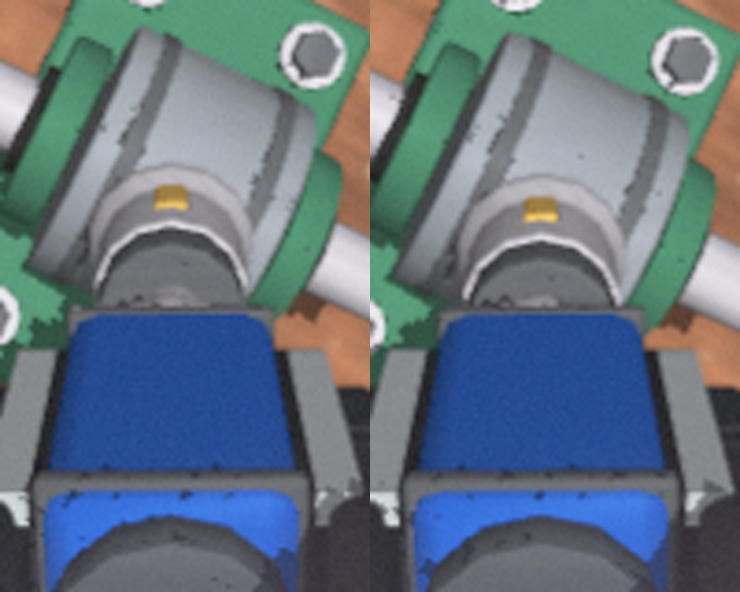

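Estimated compression: about 10 mm from the picture (jaw window shifted 4.3 px) and 10.4 mm from the pose, with 12.6 N pressing. I hold to check it is stable.

Request:
servo_tool(
  increments=[
    {"dx": -0.03,"dy": 0,"dz": 0,"ax": 0,"ay": 0,"az": 0,"claw": 1},
    {"dx": -0.03,"dy": 0,"dz": 0,"ax": 0,"ay": 0,"az": 0,"claw": 1},
    {"dx": -0.03,"dy": 0,"dz": 0,"ax": 0,"ay": 0,"az": 0,"claw": 1},
    {"dx": -0.03,"dy": 0,"dz": 0,"ax": 0,"ay": 0,"az": 0,"claw": 1},
    {"dx": -0.03,"dy": 0,"dz": 0,"ax": 0,"ay": 0,"az": 0,"claw": 1},
    {"dx": -0.03,"dy": 0,"dz": 0,"ax": 0,"ay": 0,"az": 0,"claw": 1},
    {"dx": -0.03,"dy": 0,"dz": 0,"ax": 0,"ay": 0,"az": 0,"claw": 1},
    {"dx": -0.03,"dy": 0,"dz": 0,"ax": 0,"ay": 0,"az": 0,"claw": 1},
  ],
)

```text
clock: 10.57
eef_pos: [574.0, -276.5, 141.4]
tool_rot: [-1.418, 0.309, -2.544]
force: [-6.8, 0.6, 8.7]
width: 27.2
```

```bash
python3 - <<'E'
from plan import *
im=snap('wrist','w18.png');snap('scene','s18.png');t=snap('top','t18.png'); plan([-26])
o=[cv2.resize(load(f)['color'][150:310,270:370,::-1],None,fx=3.7,fy=3.7,interpolation=cv2.INTER_CUBIC) for f in('w17','w18')];cv2.imwrite('pics/w18c.png',np.hstack(o))
c=load('s18')['color'][90:210,260:400,::-1]; cv2.imwrite('pics/s18c.png',cv2.resize(c,None,fx=4,fy=4,interpolation=cv2.INTER_CUBIC))
s=read_state();f=s['force']+[0,0,3];print('F along n',f@N,'lat',f-N*(f@N), s['torque'])
E
```

```text
t 10.7167 eef [ 573.973 -276.546  141.369] F [-5.7  0.4  9.4] w 27.4 q [ 0.73  0.65 -0.32  1.92 -0.02  0.32 -0.49]
angle 0.003 rotvec [0.002 0.003 0.001] along -26.2 lat [ 0.7 -0.5  0.2]
-26 d cm [-0.06   0.035  0.006]
F along n 13.493337434385383 lat [-1.477  0.8   -0.458] [0.305 1.103 0.132]
```

View pics/w18c.png

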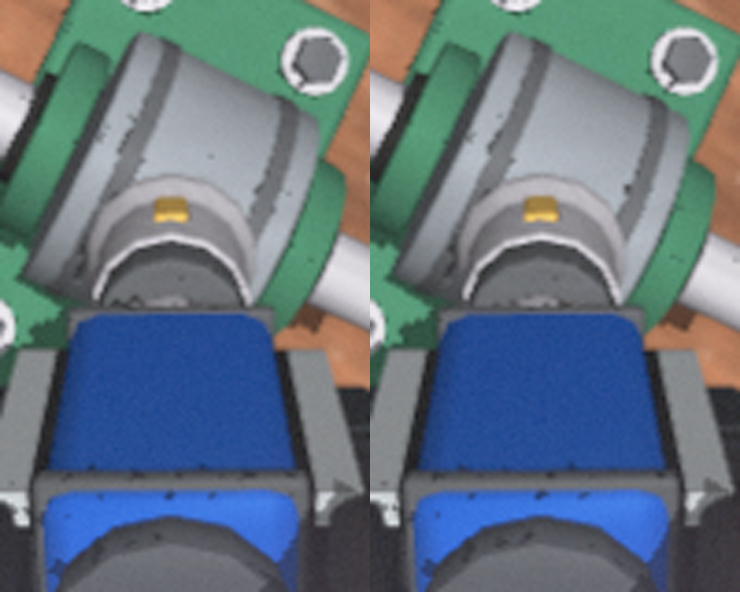

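View pics/s18c.png

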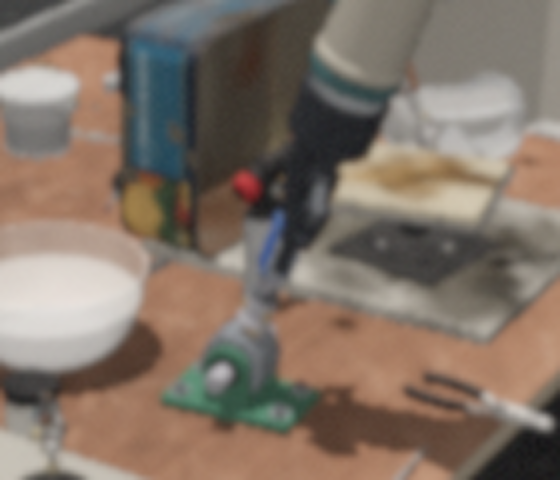

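The hold is stable: pose unchanged over 0.7 s, the coupler is seated on the nipple in both views, and bystanders are untouched. Handing in.

```bash
python3 -c "
from cell import finish_job
print(finish_job())"
```

```text
the job is handed in; nothing more can be done
None
```

I lifted the grease gun out of its cup, tilted it to the nipple's lean (0.32 rad, measured from the wrist views) and snapped the coupler onto the ball. I then pressed it in along the nipple and handed the job in at about 10.7 s, still gripping and pressing. `finish_job` reports no verdict, so whether it passed is not confirmed.

**Snap:** As the mouth passed about 16 mm beyond the ball, the force along the nipple reversed to −3.6 N (the jaws pulling the gun on). On pushing further it rose to 10.6 N.

**Last checks:**
- **Alignment:** gun axis within 0.003 rad of the estimated nipple axis.
- **Coupler compression:** about 10 mm of the 14 mm stroke, both from the tool pose (10.2 mm) and from the wrist picture.
- **Pressing force:** 12.6 to 13.5 N along the nipple, with up to about 2.5 N of side load.
- **Grip:** holding at 27.4 mm, with no slip visible.
- **Bystanders:** the pliers looked untouched in the last scene picture. I did not check the wax pot and tin there, but the arm never went near them.

**Disagreements:**
- The spring force alone would mean 12.6 to 14 mm of compression, which would put it at or near the stop. My force zero is only good to about 1 N, so I trusted the pose and picture instead; either way it is past 7 mm.
- The stand's dimensions measured about 2 to 4 % too long.
- The gun sat tilted by about 0.025 rad in the hand, which I corrected for.

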